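# Lay the pipette canister on its side against the loading tray's stop

### The job

Get the empty steel pipette canister ready for loading: it stands upright in the white loading tray, open at the top. Using the fingers only to push and support it, never squeezing it hard or lifting it off the tray, tip it over away from the tray's upright stop and let it down gently all the way onto its side, without letting it drop. Then push it along the tray floor until its base is flush against the stop, its open mouth facing away from the stop, and leave it lying there; do not disturb the other things on the bench.

Things in the scene. Friction and masses are not known exactly. Their poses are not given: they have to be found in the camera images.
- canister: Loose square steel canister, empty, open: 65 x 65 mm outside, 170 mm tall, walls 3 mm (mouth 59 x 59 mm inside), 0.29-0.45 kg. Stands in the tray, its back face 5-25 mm from the stop, up to 0.12 rad off square. Origin: centre of underside; z to the mouth, x (at start) to stop. Pulled at the mouth it tips, not slides, over its edge x = -32.5 mm; balances at about 23 degrees, then falls unless held.
- canister_mouth (a point): Centre of the canister's open mouth, level with the rim, 170 mm from the base along the canister's z axis. Same axes as the canister.
- canister_front_edge (a point): Middle of the canister's bottom edge on the side away from the stop (canister frame x = -32.5 mm, z = 0), over which it tips. It stays on the tray floor, 4 mm above the bench, while the canister is tipped (the foot may creep some mm) or slid; if it rises, the canister is being lifted.
- tray: Fixed white plastic tray; floor 318 x 150 mm, top 4 mm above the bench, x = -300 to +18, y = -75 to +75 mm. Origin: bench level under the middle of the stop's face; x points from the floor towards and through the stop, z up. Stop: upright wall across the full width, face at x = 0, 10 mm thick, top 50 mm above the bench. Side lips rise 6 mm above the floor at y = +-71 to 75 mm.
- cover: The canister's slip-on cover, a shallow square steel cap lying open side down on the bench: 72 x 72 x 45 mm. Origin: centre of its underside. A bystander.
- reagent_bottle: Small glass bottle with a blue screw cap: 56 mm diameter, 106 mm tall. Origin: centre of its underside. A bystander.
- tip_box: Closed box of pipette tips, grey with a clear lid: 122 x 84 x 56 mm. Origin: centre of its underside. A bystander.
- beaker: Glass beaker, 68 mm across the rim, 95 mm tall. Origin: centre of its underside. A bystander.
Things that resemble listed ones, but are neither listed nor needed, are in the scene too. Of the things like the canister, leave any that is green or purple; of the rest the smaller one is meant.

How it is judged:
By the outcome, as a careful person would: the job done as asked, in the order asked, and still so for the second after the job is handed in, with the robot touching nothing.
It also fails if it takes over 67 s, if anything falls off the work surface, if the arm or the gripper's body presses on something with over 40 N, if the wrist force passes 120 N, or if a joint passes its speed limit or range.

### The arm

A 7-joint arm with a two-finger parallel gripper is mounted at the origin on the work surface. World frame = base frame: x ahead of the robot, y to its left, z up, the work surface at z = 0. Lengths are in m, angles in degrees, forces in N, time in s.
With the tool pointing down it reaches from about 0.4 to 0.75 m from the base axis. Payload 19.5 kg.
Tool frame: the origin (TCP) lies at the very end of the fingers, on their centre line; the grasp point (between the pads) lies 19 mm behind it; z points along the fingers, y is the direction in which the jaws open and shut (so a half turn about z gives the same grasp; the last joint's range is limited). The gripper opens to 85 mm and grips with 20 to 120 N. Pads are 22 mm wide; open, the fingers measure 114 mm over their backs; the gripper's body (76 mm by 85 mm) begins 54 mm behind the grasp point. The pads swing forward as they close: fully open they stand 13 mm farther back than shut.
Start: joints at [-78.249, 40.479, -1.581, 85.061, 1.261, 54.483, -4.326], TCP at [0.14, 0.558, 0.231] pointing down, gripper open.
Joint ranges: [-155.06, 155.06], [-18.47, 123.98], [-90, 86.84], [0, 140.48], [-83.41, 263.41], [0, 116], [-161.91, 161.91]. Speed limits (degrees/s): [108.29, 108.29, 147.25, 147.25, 172.46, 172.46, 172.46].

### API

Orientations are given as a 3x3 rotation matrix whose columns are the frame's x, y, z axes.
In Python, from plant import manip, vision, recognise, pinpoint gives the robot as it stands.
- The arm moves only by the tool send_rows, never from a script. Its argument "steps" is text: rows parted by semicolons, each of 7 numbers parted by spaces: the shift along the tool's x, y, z in m, then the turn, a rotation vector about the tool's x, y, z in rad, then the gripper's target within -1 to 1 (shut at 1, half-way at 0, fully open at -1). In form: x y z wx wy wz grip; .... A call has exactly 5 rows; each row shifts and turns the commanded pose from where the row before left it, along the tool's axes as they then stand; what a row does not reach is not made up. A row lasts 1/10 s, in which the tool goes at most 50 mm and 8.59 degrees, less where a joint would pass 70% of its speed; a pose out of reach is approached as far as the arm can. A call with a gripper value outside its range is refused whole. The fingers move at their own pace and stop on an object; "newtons" is the grip in N (left out, the last holds). Time passes only in rows, so rows that do not move let the fingers close, or fill a call up. It gives the time, the measured TCP pose, the force and the opening at its end, in the units of the state.
- manip.state(): the state, without advancing time (a new reading comes with each control period).
- vision.snapshot(name): name is "side" or "top"; returns (picture, depth): 384x512x3 uint8, red, green, blue; 384x512 float32, m along the optical axis (not along the pixel's ray), 0 where there is no reading.
- vision.camera_params(name): a dict with "fx", "fy", "cx", "cy" (pixels), "T" (4x4, takes a point from camera to world coordinates). Camera axes: x right, y down, z forward; pixel columns grow to the right and rows downward; lengths in m; the calibration is good to about 2 mm. A picture is of the moment at which its call begins. camera_params takes no time and is no camera call.
- manip.close_job(): hands the job in, once; it reports no verdict.
Trained networks look in the newest picture that a camera, given by its name, has taken for a name from the list of things; names that differ only in an ending like _2 or _b are one class to them, and where a whole thing is asked for, a point or a joint stands for the part that bears it (a point fixed in the world has none). Each returns a list of dicts, best first, with "score" (0 to 1); they miss things now and then, are a little off and sometimes report something else, mostly with a low value. They report only what shows in the picture. A call takes as long as a camera call. They do not tell look-alikes from the thing itself.
- recognise(thing, camera): "rect" ([centre column, centre row, width, height] in pixels, round what is visible of it).
- pinpoint(thing, camera): "centre" ([row, column] in pixels: a listed point, or the origin of a listed thing).
The state is a dict: "clock": time; "joints": joint angles; "joint_vel": joint speeds; "joint_torque": joint torques, N m; "position": TCP position; "tcp_rot": TCP orientation; "force": force on the tool from outside, world axes, zero at the start; "torque": the same for the moment, N m; "gripper_width": finger opening in m.
Only numpy, scipy, OpenCV 4.12 (cv2) and the standard library are available. Lean on these libraries where they do the work, as an engineer would, in place of code of your own. Each camera call takes 0.05 s, during which the arm holds its last target.

## Working session

There is one attempt and no reset: what is moved stays moved. The work goes in short steps, Python scripts to look and compute and a tool call to move; the robot and the scene stay as the last step left them, time stands still between calls to the robot, and variables do not carry over. Pictures are saved under pics/ and viewed, and the job is handed in when it is done.

Besides the shell and the picture viewer there is one more tool, called after ">>>" as a command line: name --argument value ..., lists and objects as JSON in quotes. send_rows: Moves the arm, as the interface text tells. Its arguments: {"type":"object","properties":{"steps":{"type":"string"},"newtons":{"type":"number"}},"required":["steps"]}

```bash
ls; mkdir -p pics; cat > h.py <<'E'
import numpy as np, cv2
from plant import manip, vision, recognise, pinpoint
def snap(cam,fn):
    p,d=vision.snapshot(cam); cv2.imwrite('pics/'+fn,p[:,:,::-1]); np.save('pics/'+fn[:-4]+'.npy',d); return p,d
def w(cam,r,c,z):
    k=vision.camera_params(cam); T=np.array(k['T']); 
    p=np.array([(c-k['cx'])/k['fx']*z,(r-k['cy'])/k['fy']*z,z,1]); return (T@p)[:3]
def cloud(cam,d):
    k=vision.camera_params(cam); T=np.array(k['T']); v,u=np.mgrid[0:384,0:512]
    P=np.stack([(u-k['cx'])/k['fx']*d,(v-k['cy'])/k['fy']*d,d],-1)
    return P@T[:3,:3].T+T[:3,3]
def ray(cam,r,c,zw):
    k=vision.camera_params(cam); T=np.array(k['T']); 
    q=T[:3,:3]@np.array([(c-k['cx'])/k['fx'],(r-k['cy'])/k['fy'],1]); o=T[:3,3]
    return o+q*(zw-o[2])/q[2]
E
python3 - <<'E'
from h import *
np.set_printoptions(precision=4,suppress=True)
for cam in ['side','top']:
    p,d=snap(cam,cam+'0.png')
    for t in ['canister','canister_mouth','tray']:
        print(cam,t,[(np.round(x['score'],2),np.round(x['centre'])) for x in pinpoint(t,cam)])
    print(vision.camera_params(cam)['T'])
print(manip.state())
E
```

```text
pics
side canister [(np.float64(0.9), array([165., 160.])), (np.float64(0.77), array([208., 258.])), (np.float64(0.76), array([312., 274.])), (np.float64(0.59), array([254., 333.]))]
side canister_mouth [(np.float64(0.98), array([263., 275.])), (np.float64(0.97), array([113., 151.])), (np.float64(0.96), array([218., 342.])), (np.float64(0.7), array([166., 264.]))]
side tray [(np.float64(0.77), array([220., 254.]))]
[[-0.9118  0.3164 -0.2619  0.9316]
 [ 0.4105  0.7189 -0.561   0.8928]
 [ 0.0108 -0.619  -0.7853  1.128 ]
 [ 0.      0.      0.      1.    ]]
top canister [(np.float64(0.8), array([169., 128.])), (np.float64(0.66), array([119., 357.])), (np.float64(0.64), array([205., 258.])), (np.float64(0.62), array([251., 164.]))]
top canister_mouth [(np.float64(0.91), array([ 90., 385.])), (np.float64(0.89), array([155., 101.])), (np.float64(0.75), array([203., 260.])), (np.float64(0.58), array([261., 148.]))]
top tray [(np.float64(0.65), array([194., 240.]))]
[[-0.0157 -0.9984  0.0536  0.5442]
 [-0.9997  0.0148 -0.0178  0.1843]
 [ 0.0169 -0.0539 -0.9984  1.018 ]
 [ 0.      0.      0.      1.    ]]
{'clock': 0.4, 'joints': array([-78.25  ,  40.4855,  -1.5814,  85.0644,   1.2603,  54.483 ,
        -4.3252]), 'joint_vel': array([-0.1099, -0.0352, -0.022 , -0.0986, -0.0538,  0.1084,  0.0254]), 'joint_torque': array([ -0.0012, -88.2319,   1.2333, -23.6181,   0.017 ,   0.003 ,
         0.0002]), 'position': array([0.1404, 0.5575, 0.2312]), 'tcp_rot': array([[-0.9697,  0.2443, -0.0001],
       [ 0.2443,  0.9697, -0.0003],
       [-0.    , -0.0003, -1.    ]]), 'force': array([ 0.3645, -0.0389, -0.2491]), 'torque': array([0.0057, 0.0189, 0.0268]), 'gripper_width': 0.08559183658236573}
```

View pics/side0.png

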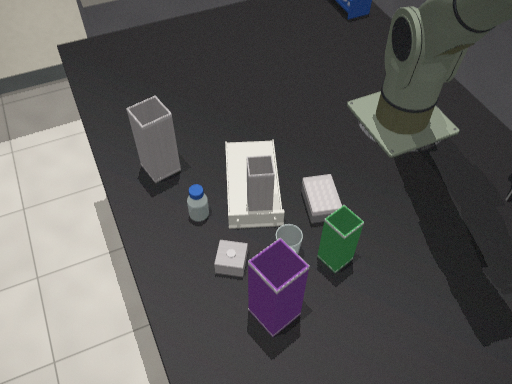

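View pics/top0.png

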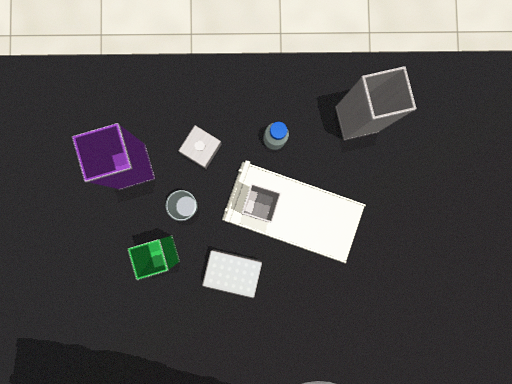

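The steel canister in the tray is at side px (260,185) and top px (260,203). The stop is at the left in the top view (col ~238), and the tray floor runs right and slightly down. The bystanders are the bottle, cover, beaker, tip box, and the large steel, green and purple look-alikes. Next I measure the geometry.

```bash
python3 - <<'E'
from h import *
np.set_printoptions(precision=4,suppress=True)
p=cv2.imread('pics/top0.png'); d=np.load('pics/top0.npy'); C=cloud('top',d)
big=cv2.resize(p[140:280,190:390],None,fx=4,fy=4,interpolation=cv2.INTER_CUBIC); cv2.imwrite('pics/top0z.png',big)
k=vision.camera_params('top');print(k['fx'],k['cx'],k['cy'])
white=(p.min(2)>200); 
m=white.copy(); m[:150]=0;m[270:]=0;m[:,:215]=0;m[:,370:]=0
fl=m&(abs(C[...,2]-.004)<.006)
print('floor z',np.median(C[fl][:,2]))
# tray floor rectangle
n,l=cv2.connectedComponents(fl.astype('uint8')); b=1+np.argmax([ (l==i).sum() for i in range(1,n)])
pts=C[l==b][:,:2]; r=cv2.minAreaRect(pts.astype('float32')); print('floor rect',r, cv2.boxPoints(r))
st=(abs(C[...,2]-.05)<.006)&(np.arange(384)[:,None]>150)&(np.arange(384)[:,None]<235)&(np.arange(512)[None]>215)&(np.arange(512)[None]<255)
pts=C[st][:,:2]; r=cv2.minAreaRect(pts.astype('float32')); print('stop top',len(pts),r, cv2.boxPoints(r))
ri=(abs(C[...,2]-.174)<.012)&(np.arange(384)[:,None]>150)&(np.arange(384)[:,None]<260)&(np.arange(512)[None]>215)&(np.arange(512)[None]<300)
pts=C[ri]; r=cv2.minAreaRect(pts[:,:2].astype('float32')); print('rim',len(pts),np.median(pts[:,2]),r, cv2.boxPoints(r))
for nme in ['cover','reagent_bottle','tip_box','beaker']:
    print(nme,[(round(x['score'],2),np.round(x['centre']),ray('top',*x['centre'],0)) for x in pinpoint(nme,'top')])
E
```

```text
414.208807378259 245.1779292082816 193.67748646550407
floor z 0.005261319190059455
floor rect ((0.5501439571380615, 0.03975136578083038), (0.3004681468009949, 0.1494918316602707), 69.89933776855469) [[ 0.4283 -0.0756]
 [ 0.5687 -0.127 ]
 [ 0.672   0.1551]
 [ 0.5316  0.2065]]
stop top 281 ((0.5965647101402283, 0.1652814894914627), (0.052524834871292114, 0.14910919964313507), 69.79821014404297) [[0.5175 0.1664]
 [0.6575 0.1149]
 [0.6756 0.1642]
 [0.5357 0.2157]]
rim 230 0.17483247917207856 ((0.5711546540260315, 0.13613542914390564), (0.06559908390045166, 0.06561838090419769), 71.55062866210938) [[0.5297 0.1154]
 [0.5919 0.0946]
 [0.6127 0.1569]
 [0.5504 0.1776]]
cover [(0.65, array([149., 204.]), array([0.7107, 0.2667, 0.    ]))]
reagent_bottle [(0.69, array([135., 275.]), array([0.7439, 0.0891, 0.    ]))]
tip_box [(0.98, array([271., 233.]), array([0.4104, 0.1983, 0.    ]))]
beaker [(0.77, array([205., 186.]), array([0.5737, 0.3108, 0.    ])), (0.72, array([210., 272.]), array([0.5577, 0.1021, 0.    ]))]
```

```bash
python3 - <<'E'
from h import *
p=cv2.imread('pics/side0.png'); cv2.imwrite('pics/side0z.png',cv2.resize(p[130:240,200:320],None,fx=5,fy=5,interpolation=cv2.INTER_CUBIC))
E
```

```text
(no output)
```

View pics/top0z.png

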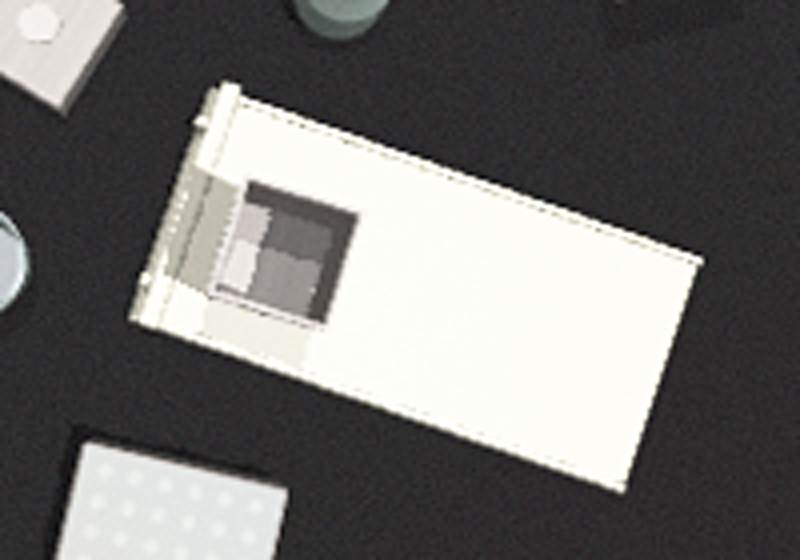

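View pics/side0z.png

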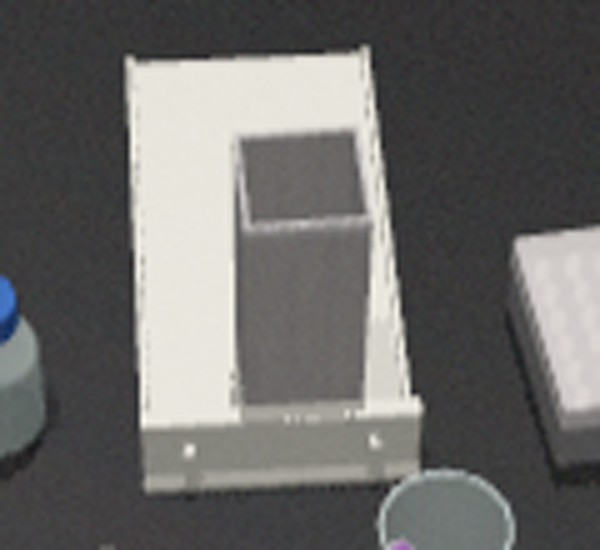

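```bash
python3 - <<'E'
from h import *
np.set_printoptions(precision=3,suppress=True)
d=np.load('pics/top0.npy'); C=cloud('top',d)
for n,(r0,r1,c0,c1) in dict(green=(230,282,122,185),purple=(120,195,65,160),steelbig=(60,145,320,420),tip=(245,300,198,265),can=(180,225,238,282)).items():
    q=C[r0:r1,c0:c1].reshape(-1,3); t=q[:,2].clip(0,.5); h=np.percentile(t,99.5); s=q[q[:,2]>h-.012]
    print(n,h,s.min(0),s.max(0))
E
```

```text
green 0.17416537767942433 [0.421 0.184 0.162] [0.544 0.409 1.018]
purple 0.33764569592127414 [0.544 0.184 1.018] [0.544 0.184 1.018]
steelbig 0.22984492289024672 [ 0.544 -0.165  0.218] [0.833 0.184 1.018]
tip 0.3164217332255254 [0.544 0.184 1.018] [0.544 0.184 1.018]
can 0.17791299865127963 [0.531 0.096 0.166] [0.611 0.184 1.018]
```

>>> send_rows --steps "0 0 -0.03 0 0 0.075 0.55; -0.03 -0.014 -0.03 0 0 0 0.55; -0.04 -0.017 -0.02 0 0 0 0.55; -0.04 -0.017 0 0 0 0 0.55; -0.04 -0.017 0 0 0 0 0.55" --newtons 20

```text
clock: 1.1
position: [0.2633, 0.4473, 0.3119]
tcp_rot: [[-0.949, 0.316, 0.001], [0.316, 0.949, 0.001], [-0.0, 0.001, -1.0]]
force: [1.2, 1.0, -0.3]
gripper_width: 0.0191
```

>>> send_rows --steps "-0.04 -0.017 0 0 0 0 0.55; -0.04 -0.017 0 0 0 0 0.55; -0.04 -0.017 0 0 0 0 0.55; -0.04 -0.017 0 0 0 0 0.55; -0.04 -0.017 0 0 0 0 0.55"

```text
clock: 1.6
position: [0.4262, 0.3032, 0.3115]
tcp_rot: [[-0.949, 0.316, 0.0], [0.316, 0.949, 0.0], [-0.0, 0.0, -1.0]]
force: [-0.1, 0.3, -0.3]
gripper_width: 0.0193
```

>>> send_rows --steps "-0.04 -0.017 0 0 0 0 0.55; -0.04 -0.017 0 0 0 0 0.55; -0.04 -0.017 0 0 0 0 0.55; -0.04 -0.017 0 0 0 0 0.55; -0.03 -0.015 0 0 0 0 0.55"

```text
clock: 2.1
position: [0.5806, 0.1635, 0.3111]
tcp_rot: [[-0.948, 0.318, 0.0], [0.318, 0.948, -0.001], [-0.0, -0.0, -1.0]]
force: [-0.4, 0.9, 0.4]
gripper_width: 0.0191
```

```bash
python3 - <<'E'
from h import *
np.set_printoptions(precision=4,suppress=True)
s=manip.state()
for k in s: print(k,repr(s[k]))
E
```

```text
clock 2.1
joints array([-18.2603,  39.1499,  -1.1537,  70.2892,   0.8068,  70.5703,
        52.0578])
joint_vel array([ 28.2091,  16.5111,  -1.2296, -36.0398,   0.3295,  19.4201,
        28.1423])
joint_torque array([ -4.0051, -94.5226,   2.15  , -24.2287,   0.0957,  -0.9181,
        -1.198 ])
position array([0.5806, 0.1635, 0.3111])
tcp_rot array([[-0.9482,  0.3176,  0.0002],
       [ 0.3176,  0.9482, -0.0005],
       [-0.0003, -0.0005, -1.    ]])
force array([-0.4403,  0.9475,  0.3567])
torque array([-0.0468,  0.0159, -0.0554])
gripper_width 0.01907757259963434
```

```bash
cat > fk.py <<'E'
import numpy as np, itertools
from scipy.spatial.transform import Rotation as Ro
from scipy.optimize import least_squares
def fk(q,S,par):
    q=np.radians(q)
    d1,L1,L2,L3,o1,o7,a=par
    T=Ro.from_euler('z',S[0]*q[0]+o1); p=np.array([0,0,d1.real])
    T=T*Ro.from_euler('y',q[1])*Ro.from_euler('z',S[1]*q[2]); p=p+T.apply([a,0,L1])
    T=T*Ro.from_euler('y',q[3])*Ro.from_euler('z',S[2]*q[4]); p=p+T.apply([-a,0,L2])
    T=T*Ro.from_euler('y',q[5])*Ro.from_euler('z',S[3]*q[6]+o7); p=p+T.apply([0,0,L3])
    return p,T
D=[]
D.append(([-78.25,40.4855,-1.5814,85.0644,1.2603,54.483,-4.3252],[.1404,.5575,.2312],[[-0.9697,0.2443,-0.0001],[0.2443,0.9697,-0.0003],[0,-0.0003,-1.]]))
D.append(([-18.2603,39.1499,-1.1537,70.2892,0.8068,70.5703,52.0578],[.5806,.1635,.3111],[[-0.9482,0.3176,0.0002],[0.3176,0.9482,-0.0005],[-0.0003,-0.0005,-1.]]))
def res(par,S,D):
    r=[]
    for q,p,R in D:
        pp,T=fk(q,S,par); r+=list(pp-np.array(p)); r+=list(.3*(T.as_matrix()-np.array(R)).ravel())
    return np.array(r)
if __name__=='__main__':
    out=[]
    for S in itertools.product([1,-1],repeat=4):
        for o7 in np.radians([0,90,180,270]):
            s=least_squares(res,[.35,.42,.4,.25,0,o7,0],args=(S,D)); out.append((s.cost,S,s.x))
    out.sort(key=lambda t:t[0])
    for o in out[:6]: print(o[0],o[1],np.round(o[2],4))
E
python3 fk.py
```

```text
6.05929751246198e-10 (-1, -1, -1, -1) [-2.2201e+00  5.2380e-01  2.9130e-01 -2.2225e+00 -5.5400e-02  1.5154e+00
 -2.1000e-03]
6.059297512483939e-10 (-1, -1, -1, -1) [-2.2201e+00  5.2380e-01  2.9130e-01 -2.2225e+00 -5.5400e-02  1.5154e+00
 -2.1000e-03]
6.059297512998631e-10 (-1, -1, -1, -1) [-2.2201e+00  5.2380e-01  2.9130e-01 -2.2225e+00 -5.5400e-02  1.5154e+00
 -2.1000e-03]
3.27663535281787e-05 (-1, 1, 1, -1) [-7.4696e+00  5.2770e-01  2.9370e-01 -7.4711e+00 -2.8200e-02  1.4885e+00
 -6.5000e-03]
3.276635352817887e-05 (-1, 1, 1, -1) [-7.4696e+00  5.2770e-01  2.9370e-01 -7.4711e+00 -2.8200e-02  1.4885e+00
 -6.5000e-03]
3.276635352817899e-05 (-1, 1, 1, -1) [-7.4696e+00  5.2770e-01  2.9370e-01 -7.4711e+00 -2.8200e-02  7.7717e+00
 -6.5000e-03]
```

>>> send_rows --steps "0 0 0 -0.14 0 0 0.75; 0 0 0 -0.14 0 0 0.75; 0 0 0 -0.14 0 0 0.75; 0 0 0 -0.14 0 0 0.75; 0 0 0 0 0 0 0.75"

```text
clock: 2.6
position: [0.5796, 0.1605, 0.3101]
tcp_rot: [[-0.946, 0.276, 0.17], [0.324, 0.802, 0.502], [0.002, 0.53, -0.848]]
force: [0.5, -0.2, -0.0]
gripper_width: 0.0106
```

```bash
cat >> fk.py <<'E'
    
E
python3 - <<'E'
from h import *
import fk,json
from scipy.optimize import least_squares
np.set_printoptions(precision=4,suppress=True)
s=manip.state(); print(s['joints'],s['position'],s['tcp_rot'],s['gripper_width'])
D=fk.D+[(s['joints'],s['position'],s['tcp_rot'])]
r=least_squares(fk.res,[.35,.5,.35,.3,-.0554,1.515,0],args=((-1,)*4,D)); print(r.cost,r.x, abs(r.fun).max())
json.dump(list(r.x),open('par.json','w'))
E
```

```text
[  8.126   35.1719 -22.3208  91.7534 -23.4014  42.0301  78.0702] [0.5796 0.1605 0.3101] [[-0.946   0.2756  0.1704]
 [ 0.324   0.802   0.5018]
 [ 0.0016  0.5299 -0.848 ]] 0.010622579633475302
7.966626707580634e-05 [ 0.302   0.523   0.3011  0.2936 -0.0494  1.5239 -0.0088] 0.007446906385472874
```

```bash
cat > sim.py <<'E'
from h import *
import fk,json
from scipy.spatial.transform import Rotation as Ro
np.set_printoptions(precision=3,suppress=True)
par=json.load(open('par.json')); S=(-1,)*4
lo=np.array([-155,-18.4,-90,0,-83.4,0,-161.9]);hi=np.array([155,123.9,86.8,140.4,263.4,116,161.9])
def step(q,p,R,n=30):
    for _ in range(n):
        pp,T=fk.fk(q,S,par); e=np.r_[np.array(p)-pp,.3*(Ro.from_matrix(R)*T.inv()).as_rotvec()]
        J=np.zeros((6,7))
        for i in range(7):
            dq=q.copy();dq[i]+=.1; p2,T2=fk.fk(dq,S,par); J[:,i]=np.r_[p2-pp,.3*(T2*T.inv()).as_rotvec()]/.1
        q=np.clip(q+J.T@np.linalg.solve(J@J.T+1e-10*np.eye(6),e),lo,hi)
    return q,e
az=np.radians(71.55); c=np.array([np.cos(az),np.sin(az),0]); zz=np.array([0,0,1.])
E=np.array([.5609,.1053,.004])
def pose(th,phi,ins=.02,off=0.):
    t=np.radians(th);f=np.radians(phi)
    w=E+c*(.0635*np.cos(t)-.170*np.sin(t))+zz*(.0635*np.sin(t)+.17*np.cos(t))
    tz=-zz*np.cos(f)+c*np.sin(f); ty=c*np.cos(f)+zz*np.sin(f); tx=np.cross(ty,tz)
    return w+ins*tz+off*ty, np.stack([tx,ty,tz],1)
if __name__=='__main__':
  for k in (1.,.7):
    q=np.array([-18.26,39.15,-1.15,70.29,.8,70.57,52.06])
    q0=manip.state()['joints'].copy()
    for qq in (q,q0):
      print('phi=',k)
      for th in range(0,91,5):
        p,R=pose(th,k*th); qq,e=step(qq,p,R)
        if th%15==0: print(th,p,qq,abs(e).max())
E
python3 sim.py
```

```text
phi= 1.0
0 [0.581 0.166 0.154] [-18.244  48.495  -1.043  83.396   1.049  48.119  52.059] 2.7755575615628914e-17
15 [0.568 0.127 0.165] [ -0.983  44.791 -14.19   95.378  -6.212  34.166  66.064] 1.1102230246251565e-16
30 [0.555 0.086 0.166] [ 20.576  48.308 -32.61  103.897 -12.183  24.216  81.869] 1.1102230246251565e-16
45 [0.542 0.047 0.155] [ 39.326  59.365 -48.957 108.2   -13.     19.612  94.526] 2.3592239273284576e-16
60 [0.53  0.012 0.134] [ 52.133  74.267 -58.817 107.732 -10.548  21.876 104.12 ] 1.1102230246251565e-16
75 [ 0.52  -0.017  0.104] [ 60.313  89.836 -63.981 102.581  -7.939  30.641 112.062] 1.1102230246251565e-16
90 [ 0.513 -0.037  0.068] [ 64.768 104.613 -66.997  93.384  -6.605  44.052 118.747] 1.1102230246251565e-16
phi= 1.0
0 [0.581 0.166 0.154] [-19.621  48.502   1.903  83.396  -1.914  48.133  54.611] 1.1102230246251565e-16
15 [0.568 0.127 0.165] [ -2.304  44.575 -11.553  95.392  -9.591  34.401  69.197] 1.1102230246251565e-16
30 [0.555 0.086 0.166] [ 19.588  47.849 -30.468 103.926 -16.2    24.599  85.747] 1.1102230246251565e-16
45 [0.542 0.047 0.155] [ 38.708  58.76
[... 1145 characters left out ...]
-19.621  48.502   1.903  83.396  -1.914  48.133  54.611] 1.1102230246251565e-16
15 [0.568 0.125 0.165] [-6.679 44.521 -7.143 93.322 -7.076 37.766 65.541] 2.220446049250313e-16
30 [0.554 0.084 0.164] [  9.812  44.683 -19.751 101.116 -12.356  29.383  78.479] 2.220446049250313e-16
45 [0.54  0.044 0.152] [ 26.8    49.927 -33.357 106.316 -15.32   23.475  90.679] 1.8735013540549517e-16
60 [0.529 0.008 0.129] [ 40.679  59.386 -43.997 108.456 -14.971  20.876 100.436] 1.6653345369377348e-16
75 [ 0.519 -0.02   0.097] [ 50.61   70.99  -50.511 107.31  -12.724  22.28  108.28 ] 3.3306690738754696e-16
90 [ 0.513 -0.039  0.058] [ 57.324  83.199 -54.134 103.009 -10.149  27.485 114.953] 2.0816681711721685e-16
```

>>> send_rows --steps "0 0 0 0.14 0 0 0.55; 0 0 0 0.14 0 0 0.55; 0 0 0 0.14 0 0 0.55; 0 0 0 0.14 0 0 0.55; 0 0 0 0 0 0 0.55"

```text
clock: 3.1
position: [0.5784, 0.1706, 0.3108]
tcp_rot: [[-0.951, 0.309, -0.001], [0.309, 0.951, -0.002], [0.001, -0.002, -1.0]]
force: [-0.7, -0.7, -0.1]
gripper_width: 0.0191
```

```bash
python3 - <<'E'
from sim import *
s=manip.state();R=s['tcp_rot'];print(s['position'],R,s['joints'])
p0,d0=snap('top','t1.png')
t=np.array([.5810,.1655,.200]); print('delta tool',R.T@(t-s['position']), 'rot',(Ro.from_matrix(R).inv()*Ro.from_matrix(pose(0,0)[1])).as_rotvec())
E
```

```text
[0.578 0.171 0.311] [[-0.951  0.309 -0.001]
 [ 0.309  0.951 -0.002]
 [ 0.001 -0.002 -1.   ]] [-19.162  39.202  -0.74   70.268   0.554  70.635  52.069]
delta tool [-0.004 -0.004  0.111] rot [-0.002 -0.001  0.008]
```

>>> send_rows --steps "0 0 0.04 0 0 0 0.55; 0 0 0.04 0 0 0 0.55; 0 0 0.03 0 0 0 0.55; 0 0 0 0 0 0 0.55; 0 0 0 0 0 0 0.55"

```text
clock: 3.65
position: [0.5794, 0.1659, 0.2022]
tcp_rot: [[-0.949, 0.316, 0.001], [0.316, 0.949, 0.004], [0.0, 0.004, -1.0]]
force: [0.9, 1.4, 0.7]
gripper_width: 0.0193
```

```bash
python3 - <<'E'
from sim import *
s=manip.state();R=s['tcp_rot'];print(s['position'],R,s['joints'])
p0,d0=snap('side','s1.png'); cv2.imwrite('pics/s1z.png',cv2.resize(p0[90:240,190:340,::-1],None,fx=4,fy=4,interpolation=cv2.INTER_CUBIC))
p0,d0=snap('top','t2.png'); cv2.imwrite('pics/t2z.png',cv2.resize(p0[140:270,190:340,::-1],None,fx=4,fy=4,interpolation=cv2.INTER_CUBIC))
t=np.array([.5810,.1655,.150]); print('delta tool',R.T@(t-s['position']), 'rot',(Ro.from_matrix(R).inv()*Ro.from_matrix(pose(0,0)[1])).as_rotvec())
E
```

```text
[0.579 0.166 0.202] [[-0.949  0.316  0.001]
 [ 0.316  0.949  0.004]
 [ 0.     0.004 -1.   ]] [-18.397  44.801  -1.106  81.349   0.741  53.728  51.942]
delta tool [-0.002 -0.     0.052] rot [ 0.004 -0.     0.   ]
```

View pics/s1z.png

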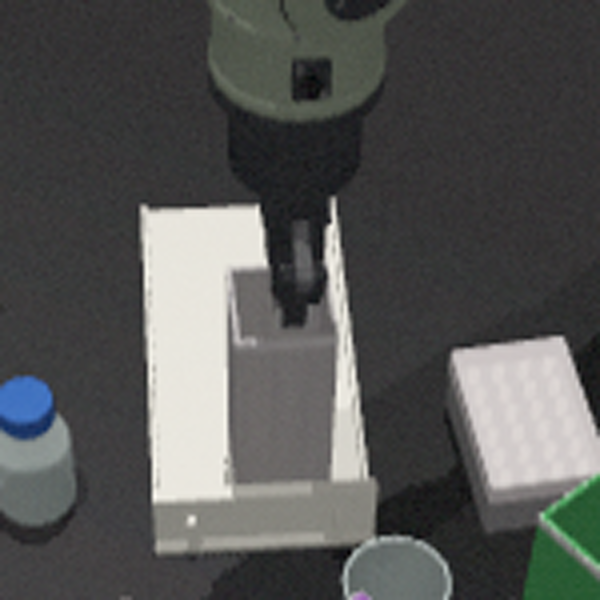

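View pics/t2z.png

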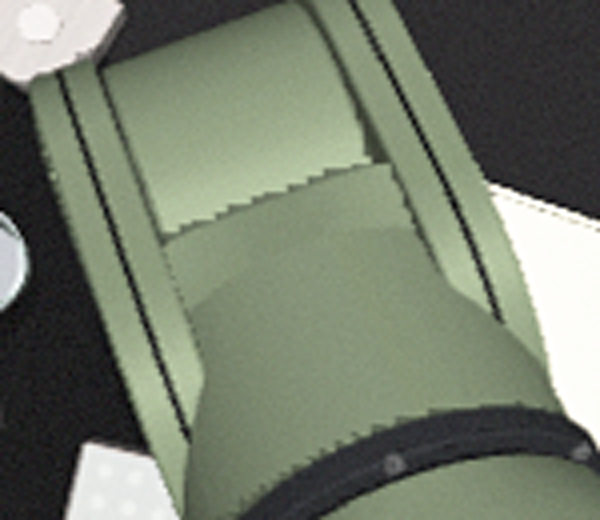

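The fingers are centred above the back wall (tip at zoom px (290,325), back rim at row ~343). I'll lower them so they straddle it.

>>> send_rows --steps "-0.002 0 0.01 0 0 0 0.55; 0 0 0.01 0 0 0 0.55; 0 0 0.01 0 0 0 0.55; 0 0 0.005 0 0 0 0.55; 0 0 0 0 0 0 0.55"

```text
clock: 4.25
position: [0.5806, 0.1657, 0.1651]
tcp_rot: [[-0.949, 0.315, -0.001], [0.315, 0.949, 0.003], [0.002, 0.002, -1.0]]
force: [0.1, 0.1, 0.7]
gripper_width: 0.0193
```

```bash
python3 - <<'E'
from sim import *
s=manip.state();print(s['position'],s['force'])
p0,d0=snap('side','s2.png'); cv2.imwrite('pics/s2z.png',cv2.resize(p0[120:220,210:310,::-1],None,fx=6,fy=6,interpolation=cv2.INTER_CUBIC))
E
```

```text
[0.581 0.166 0.165] [0.124 0.083 0.696]
```

View pics/s2z.png

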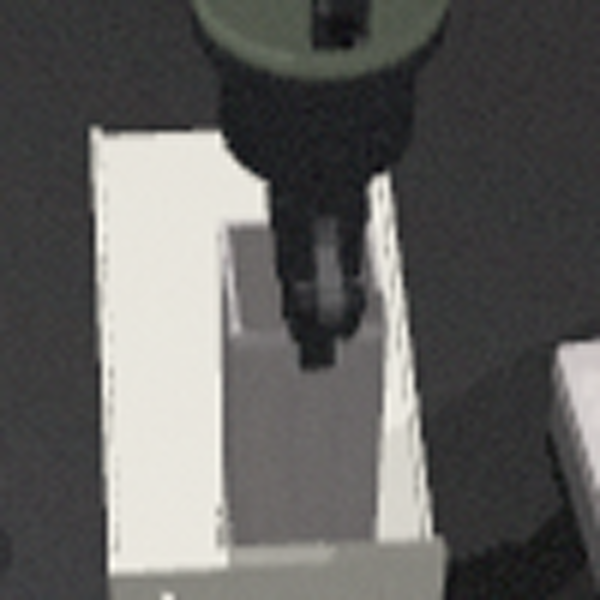

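Outer finger is now outside the back wall (tip zoom px (317,367), rim row ~335), with no contact force. Going deeper and narrowing the gap.

>>> send_rows --steps "0 0 0.008 0 0 0 0.55; 0 0 0.007 0 0 0 0.55; 0 0 0 0 0 0 0.65; 0 0 0 0 0 0 0.75; 0 0 0 0 0 0 0.75"

```text
clock: 4.8
position: [0.581, 0.1659, 0.1512]
tcp_rot: [[-0.949, 0.315, 0.001], [0.315, 0.949, 0.003], [0.001, 0.003, -1.0]]
force: [0.0, 0.0, 0.0]
gripper_width: 0.0106
```

```bash
python3 - <<'E'
from sim import *
for i in range(3):
    s=manip.state();print(s['position'],s['force'],s['gripper_width'])
E
```

```text
[0.581 0.166 0.151] [0.012 0.005 0.046] 0.010596101985085215
[0.581 0.166 0.151] [0.012 0.005 0.046] 0.010596101985085215
[0.581 0.166 0.151] [0.012 0.005 0.046] 0.010596101985085215
```

```bash
cat > pl.py <<'E'
import sys
from sim import *
from scipy.linalg import logm,expm
def rows(th,phi,ins=.023,off=0.,n=5):
    s=manip.state();T=np.eye(4);T[:3,:3]=s['tcp_rot'];T[:3,3]=s['position']
    U,_,V=np.linalg.svd(T[:3,:3]);T[:3,:3]=U@V
    G=np.eye(4);G[:3,3],G[:3,:3]=pose(th,phi,ins,off)
    M=expm(np.real(logm(np.linalg.inv(T)@G))/n)
    print('clock',s['clock'],'force',s['force'],'w',round(s['gripper_width'],4),'q',s['joints'])
    print('goal',G[:3,3],'row: %.4f %.4f %.4f  %.4f %.4f %.4f'%(*M[:3,3],*Ro.from_matrix(M[:3,:3]).as_rotvec()))
if __name__=='__main__':
    a=[float(x) for x in sys.argv[1:]]; rows(*a)
E
python3 pl.py 6 6
```

```text
clock 4.8 force [0.012 0.005 0.046] w 0.0106 q [-18.312  48.546  -1.18   84.317   0.974  47.057  51.86 ]
goal [0.576 0.151 0.157] row: -0.0000 -0.0032 -0.0013  -0.0203 -0.0001 0.0002
```

>>> send_rows --steps "0 -0.0032 -0.0013 -0.0203 0 0 0.75; 0 -0.0032 -0.0013 -0.0203 0 0 0.75; 0 -0.0032 -0.0013 -0.0203 0 0 0.75; 0 -0.0032 -0.0013 -0.0203 0 0 0.75; 0 -0.0032 -0.0013 -0.0203 0 0 0.75"

```text
clock: 5.3
position: [0.5757, 0.1499, 0.1571]
tcp_rot: [[-0.949, 0.314, 0.033], [0.316, 0.943, 0.101], [0.001, 0.106, -0.994]]
force: [0.5, 1.0, 0.1]
gripper_width: 0.0107
```

```bash
python3 pl.py 11 11; python3 - <<'E'
from sim import *
p0,d0=snap('side','s3.png'); cv2.imwrite('pics/s3z.png',cv2.resize(p0[120:230,210:320,::-1],None,fx=5,fy=5,interpolation=cv2.INTER_CUBIC))
E
```

```text
clock 5.3 force [0.474 1.    0.06 ] w 0.0107 q [-12.178  46.196  -5.651  89.815  -1.499  40.715  56.721]
goal [0.572 0.138 0.16 ] row: -0.0000 -0.0024 -0.0010  -0.0171 -0.0001 0.0001
```

View pics/s3z.png

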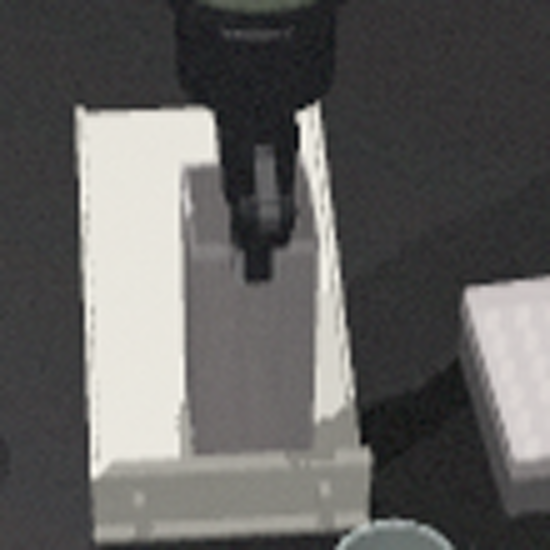

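The canister is tipping away from the stop, pushed with about 1 N. Continuing.

>>> send_rows --steps "0 -0.0024 -0.0010 -0.0171 0 0 0.75; 0 -0.0024 -0.0010 -0.0171 0 0 0.75; 0 -0.0024 -0.0010 -0.0171 0 0 0.75; 0 -0.0024 -0.0010 -0.0171 0 0 0.75; 0 -0.0024 -0.0010 -0.0171 0 0 0.75"

```text
clock: 5.85
position: [0.5718, 0.1383, 0.1601]
tcp_rot: [[-0.949, 0.31, 0.059], [0.315, 0.932, 0.181], [0.001, 0.19, -0.982]]
force: [0.6, 0.4, 1.3]
gripper_width: 0.0106
```

```bash
python3 pl.py 16 16
```

```text
clock 5.85 force [0.577 0.392 1.265] w 0.0106 q [ -6.476  45.027 -10.151  93.733  -3.715  35.98   61.182]
goal [0.567 0.125 0.163] row: -0.0000 -0.0026 -0.0012  -0.0175 -0.0002 0.0002
```

>>> send_rows --steps "0 -0.0026 -0.0011 -0.0175 0 0 0.75; 0 -0.0026 -0.0011 -0.0175 0 0 0.75; 0 -0.0026 -0.0011 -0.0175 0 0 0.75; 0 -0.0026 -0.0011 -0.0175 0 0 0.75; 0 -0.0026 -0.0011 -0.0175 0 0 0.75"

```text
clock: 6.35
position: [0.5673, 0.125, 0.1626]
tcp_rot: [[-0.949, 0.303, 0.086], [0.315, 0.912, 0.262], [0.001, 0.275, -0.961]]
force: [-0.7, 0.3, -0.1]
gripper_width: 0.0111
```

```bash
python3 pl.py 20 20
```

```text
clock 6.35 force [-0.682  0.326 -0.13 ] w 0.0111 q [  0.215  44.486 -15.602  97.417  -6.011  31.564  66.207]
goal [0.564 0.114 0.164] row: -0.0000 -0.0021 -0.0009  -0.0140 -0.0002 0.0002
```

>>> send_rows --steps "0 -0.0021 -0.0009 -0.0140 0 0 0.77; 0 -0.0021 -0.0009 -0.0140 0 0 0.79; 0 -0.0021 -0.0009 -0.0140 0 0 0.81; 0 -0.0021 -0.0009 -0.0140 0 0 0.83; 0 -0.0021 -0.0009 -0.0140 0 0 0.83"

```text
clock: 6.85
position: [0.5638, 0.1144, 0.1637]
tcp_rot: [[-0.949, 0.297, 0.107], [0.315, 0.892, 0.325], [0.001, 0.342, -0.94]]
force: [-0.1, -0.4, 0.2]
gripper_width: 0.0071
```

```bash
python3 pl.py 23 23
```

```text
clock 6.85 force [-0.123 -0.435  0.189] w 0.0071 q [  5.985  44.66  -20.471 100.029  -7.705  28.413  70.347]
goal [0.561 0.106 0.164] row: -0.0000 -0.0016 -0.0007  -0.0105 -0.0003 0.0001
```

>>> send_rows --steps "0 -0.0016 -0.0007 -0.0105 0 0 0.83; 0 -0.0016 -0.0007 -0.0105 0 0 0.83; 0 -0.0016 -0.0007 -0.0105 0 0 0.83; 0 -0.0016 -0.0007 -0.0105 0 0 0.83; 0 -0.0016 -0.0007 -0.0105 0 0 0.83"

```text
clock: 7.35
position: [0.5611, 0.1061, 0.1641]
tcp_rot: [[-0.949, 0.291, 0.122], [0.315, 0.874, 0.371], [0.001, 0.39, -0.921]]
force: [0.2, -0.9, 0.2]
gripper_width: 0.0074
```

```bash
python3 pl.py 26 26;  python3 - <<'E'
from sim import *
p0,d0=snap('side','s4.png'); cv2.imwrite('pics/s4z.png',cv2.resize(p0[110:230,200:320,::-1],None,fx=5,fy=5,interpolation=cv2.INTER_CUBIC))
E
```

```text
clock 7.35 force [ 0.195 -0.927  0.175] w 0.0074 q [ 10.496  45.163 -24.349 101.8    -8.813  26.284  73.449]
goal [0.559 0.098 0.164] row: -0.0000 -0.0015 -0.0006  -0.0106 -0.0002 0.0002
```

View pics/s4z.png

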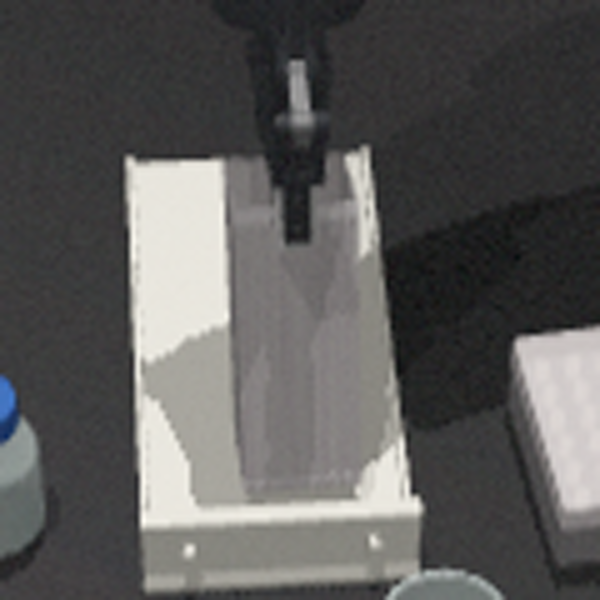

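The canister is past balance and held by the inner finger (force on the tool now points away from the stop). It is still aligned with the tray. Continuing.

>>> send_rows --steps "0 -0.0020 -0.0009 -0.0140 0 0 0.83; 0 -0.0021 -0.0009 -0.0140 0 0 0.83; 0 -0.0021 -0.0009 -0.0140 0 0 0.83; 0 -0.0021 -0.0009 -0.0140 0 0 0.83; 0 -0.0021 -0.0009 -0.0140 0 0 0.83"

```text
clock: 7.9
position: [0.5575, 0.0952, 0.1638]
tcp_rot: [[-0.949, 0.282, 0.143], [0.316, 0.845, 0.431], [0.001, 0.454, -0.891]]
force: [-0.3, -0.3, -0.7]
gripper_width: 0.0072
```

```bash
python3 pl.py 32 32
```

```text
clock 7.9 force [-0.299 -0.332 -0.715] w 0.0072 q [ 16.618  46.403 -29.697 103.901 -10.024  23.739  77.5  ]
goal [0.553 0.082 0.162] row: -0.0000 -0.0025 -0.0010  -0.0174 -0.0002 0.0001
```

>>> send_rows --steps "0 -0.0026 -0.0011 -0.0175 0 0 0.83; 0 -0.0026 -0.0011 -0.0175 0 0 0.83; 0 -0.0026 -0.0011 -0.0175 0 0 0.83; 0 -0.0026 -0.0011 -0.0175 0 0 0.83; 0 -0.0026 -0.0011 -0.0175 0 0 0.83"

```text
clock: 8.4
position: [0.553, 0.0819, 0.1623]
tcp_rot: [[-0.949, 0.268, 0.167], [0.316, 0.804, 0.504], [0.001, 0.53, -0.848]]
force: [0.0, 0.6, -1.0]
gripper_width: 0.0067
```

```bash
python3 pl.py 37 37
```

```text
clock 8.4 force [ 0.021  0.619 -1.013] w 0.0067 q [ 24.073  48.812 -36.285 106.077 -10.974  21.127  82.244]
goal [0.549 0.069 0.16 ] row: -0.0000 -0.0025 -0.0010  -0.0173 -0.0003 0.0001
```

>>> send_rows --steps "0 -0.0026 -0.0011 -0.0175 0 0 0.83; 0 -0.0026 -0.0011 -0.0175 0 0 0.83; 0 -0.0026 -0.0011 -0.0175 0 0 0.83; 0 -0.0026 -0.0011 -0.0175 0 0 0.83; 0 -0.0026 -0.0011 -0.0175 0 0 0.83"

```text
clock: 8.9
position: [0.5487, 0.0688, 0.1596]
tcp_rot: [[-0.949, 0.252, 0.189], [0.315, 0.757, 0.572], [0.001, 0.602, -0.798]]
force: [0.4, -0.8, -0.9]
gripper_width: 0.0073
```

>>> send_rows --steps "0 -0.0026 -0.0011 -0.0175 0 0 0.83; 0 -0.0026 -0.0011 -0.0175 0 0 0.83; 0 -0.0026 -0.0011 -0.0175 0 0 0.83; 0 -0.0026 -0.0011 -0.0175 0 0 0.83; 0 -0.0026 -0.0011 -0.0175 0 0 0.83"

```text
clock: 9.4
position: [0.5444, 0.0559, 0.1557]
tcp_rot: [[-0.949, 0.235, 0.211], [0.315, 0.704, 0.636], [0.001, 0.67, -0.742]]
force: [-0.8, -0.9, -1.5]
gripper_width: 0.0075
```

```bash
python3 pl.py 47 47;  python3 - <<'E'
from sim import *
p0,d0=snap('side','s5.png'); cv2.imwrite('pics/s5z.png',cv2.resize(p0[90:230,190:320,::-1],None,fx=4,fy=4,interpolation=cv2.INTER_CUBIC))
E
```

```text
clock 9.4 force [-0.82  -0.878 -1.508] w 0.0075 q [ 37.3    56.056 -47.795 108.834 -11.044  18.085  90.463]
goal [0.541 0.044 0.151] row: -0.0000 -0.0024 -0.0010  -0.0172 -0.0003 0.0000
```

View pics/s5z.png

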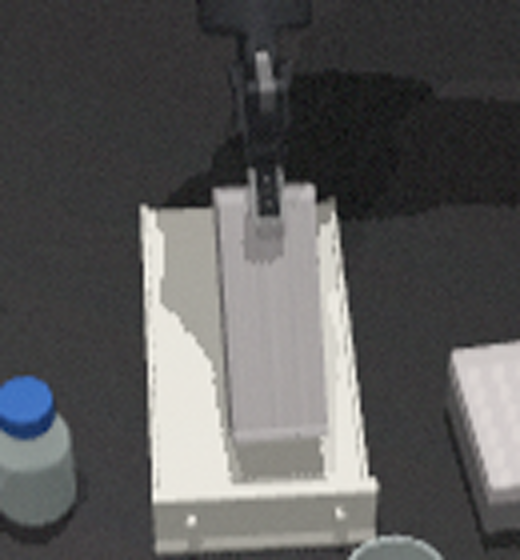

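It is tilted about 43°, held by the inner finger, with the foot on the floor. Continuing the letdown.

>>> send_rows --steps "0 -0.0026 -0.0011 -0.0175 0 0 0.83; 0 -0.0026 -0.0011 -0.0175 0 0 0.83; 0 -0.0026 -0.0011 -0.0175 0 0 0.83; 0 -0.0026 -0.0011 -0.0175 0 0 0.83; 0 -0.0026 -0.0011 -0.0175 0 0 0.83"

```text
clock: 9.95
position: [0.5402, 0.0434, 0.1506]
tcp_rot: [[-0.949, 0.216, 0.23], [0.316, 0.646, 0.695], [0.001, 0.732, -0.681]]
force: [-0.1, -0.6, -2.5]
gripper_width: 0.0073
```

>>> send_rows --steps "0 -0.0026 -0.0011 -0.0175 0 0 0.83; 0 -0.0026 -0.0011 -0.0175 0 0 0.83; 0 -0.0026 -0.0011 -0.0175 0 0 0.83; 0 -0.0026 -0.0011 -0.0175 0 0 0.83; 0 -0.0026 -0.0011 -0.0175 0 0 0.83"

```text
clock: 10.45
position: [0.5362, 0.0314, 0.1444]
tcp_rot: [[-0.949, 0.194, 0.248], [0.315, 0.583, 0.749], [0.001, 0.789, -0.614]]
force: [-0.3, 0.6, -2.6]
gripper_width: 0.0072
```

>>> send_rows --steps "0 -0.0026 -0.0011 -0.0175 0 0 0.83; 0 -0.0026 -0.0011 -0.0175 0 0 0.83; 0 -0.0026 -0.0011 -0.0175 0 0 0.83; 0 -0.0026 -0.0011 -0.0175 0 0 0.83; 0 -0.0026 -0.0011 -0.0175 0 0 0.83"

```text
clock: 10.95
position: [0.5324, 0.02, 0.1371]
tcp_rot: [[-0.949, 0.172, 0.264], [0.315, 0.515, 0.797], [0.001, 0.84, -0.543]]
force: [-0.7, 0.4, -1.8]
gripper_width: 0.0073
```

```bash
python3 pl.py 62 61 0.023 0.003;  python3 - <<'E'
from sim import *
print(manip.state()['position'],manip.state()['tcp_rot'])
p0,d0=snap('side','s6.png'); cv2.imwrite('pics/s6z.png',cv2.resize(p0[90:230,190:320,::-1],None,fx=4,fy=4,interpolation=cv2.INTER_CUBIC))
E
```

```text
clock 10.95 force [-0.652  0.431 -1.834] w 0.0073 q [ 51.865  70.582 -59.235 108.742  -8.604  19.674 100.586]
goal [0.53  0.012 0.131] row: -0.0000 -0.0019 -0.0009  -0.0136 -0.0003 -0.0000
[0.532 0.02  0.137] [[-0.949  0.172  0.264]
 [ 0.315  0.515  0.797]
 [ 0.001  0.84  -0.543]]
```

View pics/s6z.png

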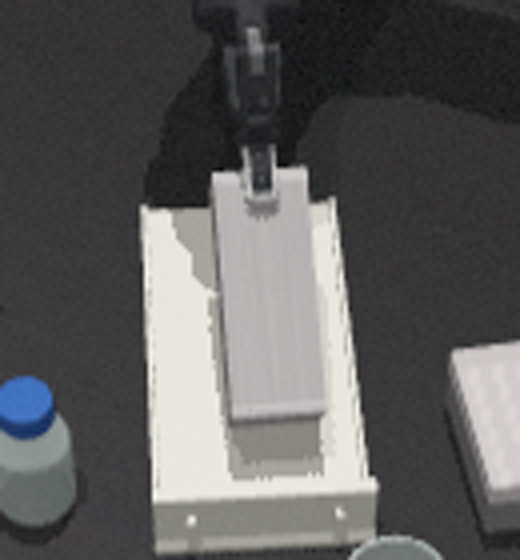

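>>> send_rows --steps "0 -0.0026 -0.0011 -0.0165 0 0 0.81; 0 -0.0026 -0.0011 -0.0165 0 0 0.79; 0 -0.0026 -0.0011 -0.0165 0 0 0.77; 0 -0.0026 -0.0011 -0.0165 0 0 0.75; 0 -0.0026 -0.0011 -0.0165 0 0 0.75"

```text
clock: 11.5
position: [0.5288, 0.0091, 0.1287]
tcp_rot: [[-0.949, 0.15, 0.278], [0.315, 0.448, 0.837], [0.001, 0.882, -0.472]]
force: [0.0, -1.6, -1.3]
gripper_width: 0.0106
```

```bash
python3 pl.py 67 65 0.023 0.0037
```

```text
clock 11.5 force [ 0.03  -1.584 -1.297] w 0.0106 q [ 55.348  75.58  -61.553 107.612  -7.664  21.763 103.484]
goal [0.526 0.002 0.123] row: -0.0000 -0.0018 -0.0008  -0.0111 -0.0003 -0.0001
```

```bash
python3 pl.py 70 66 0.023 0.0045
```

```text
clock 11.5 force [ 0.03  -1.584 -1.297] w 0.0106 q [ 55.348  75.58  -61.553 107.612  -7.664  21.763 103.484]
goal [ 0.524 -0.004  0.117] row: -0.0000 -0.0034 -0.0014  -0.0146 -0.0003 -0.0001
```

>>> send_rows --steps "0 -0.0034 -0.0014 -0.0146 0 0 0.74; 0 -0.0034 -0.0014 -0.0146 0 0 0.73; 0 -0.0034 -0.0014 -0.0146 0 0 0.72; 0 -0.0034 -0.0014 -0.0146 0 0 0.71; 0 -0.0034 -0.0014 -0.0146 0 0 0.71"

```text
clock: 12.0
position: [0.5244, -0.004, 0.1166]
tcp_rot: [[-0.949, 0.129, 0.288], [0.315, 0.386, 0.867], [0.001, 0.914, -0.407]]
force: [0.2, 0.9, -2.5]
gripper_width: 0.0121
```

```bash
python3 pl.py 76 70 0.023 0.0045
```

```text
clock 12.0 force [ 0.171  0.927 -2.498] w 0.0121 q [ 58.41   80.4   -62.956 105.874  -6.602  24.676 106.265]
goal [ 0.521 -0.015  0.103] row: -0.0000 -0.0033 -0.0010  -0.0140 -0.0003 -0.0001
```

>>> send_rows --steps "0 -0.0033 -0.0010 -0.0140 0 0 0.70; 0 -0.0033 -0.0010 -0.0140 0 0 0.70; 0 -0.0033 -0.0010 -0.0140 0 0 0.70; 0 -0.0033 -0.0010 -0.0140 0 0 0.70; 0 -0.0033 -0.0010 -0.0140 0 0 0.70"

```text
clock: 12.5
position: [0.521, -0.0144, 0.1033]
tcp_rot: [[-0.949, 0.109, 0.296], [0.315, 0.324, 0.892], [0.001, 0.94, -0.342]]
force: [-0.5, -0.9, -1.2]
gripper_width: 0.0128
```

```bash
python3 pl.py 81 73 0.023 0.0047; python3 - <<'E'
from sim import *
print(manip.state()['position'],manip.state()['tcp_rot'])
p0,d0=snap('side','s7.png'); cv2.imwrite('pics/s7z.png',cv2.resize(p0[90:230,190:320,::-1],None,fx=4,fy=4,interpolation=cv2.INTER_CUBIC))
p0,d0=snap('top','t7.png'); cv2.imwrite('pics/t7z.png',cv2.resize(p0[140:290,210:390,::-1],None,fx=4,fy=4,interpolation=cv2.INTER_CUBIC))
E
```

```text
clock 12.5 force [-0.498 -0.876 -1.191] w 0.0128 q [ 60.822  85.099 -64.009 103.743  -5.698  27.819 108.84 ]
goal [ 0.518 -0.022  0.091] row: 0.0000 -0.0029 -0.0008  -0.0105 -0.0003 -0.0001
[ 0.521 -0.014  0.103] [[-0.949  0.109  0.296]
 [ 0.315  0.324  0.892]
 [ 0.001  0.94  -0.342]]
```

View pics/s7z.png

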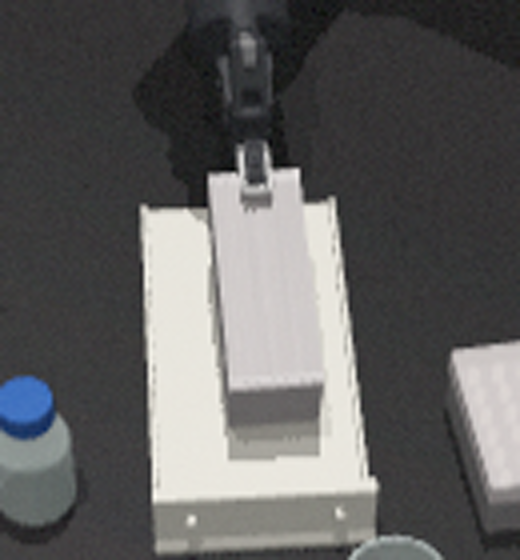

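View pics/t7z.png

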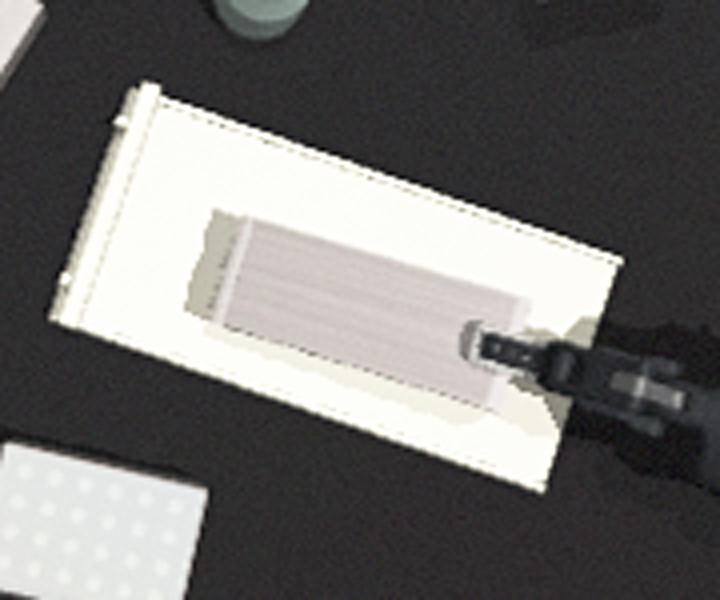

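About 75°, aligned and held at the back wall. Finishing the lowering slowly.

>>> send_rows --steps "0 -0.0029 -0.0008 -0.0105 0 0 0.68; 0 -0.0029 -0.0008 -0.0105 0 0 0.68; 0 -0.0029 -0.0008 -0.0105 0 0 0.67; 0 -0.0029 -0.0008 -0.0105 0 0 0.67; 0 -0.0029 -0.0008 -0.0105 0 0 0.67"

```text
clock: 13.1
position: [0.5183, -0.0223, 0.0908]
tcp_rot: [[-0.949, 0.093, 0.301], [0.315, 0.277, 0.908], [0.001, 0.956, -0.292]]
force: [0.1, -0.7, -1.0]
gripper_width: 0.014
```

```bash
python3 pl.py 86 75 0.022 0.0052
```

```text
clock 13.1 force [ 0.14  -0.682 -1.011] w 0.014 q [ 62.459  88.754 -64.537 101.693  -4.998  30.645 110.824]
goal [ 0.516 -0.03   0.079] row: -0.0000 -0.0028 -0.0009  -0.0070 -0.0003 -0.0001
```

>>> send_rows --steps "0 -0.0028 -0.0009 -0.0070 0 0 0.65; 0 -0.0028 -0.0009 -0.0070 0 0 0.65; 0 -0.0028 -0.0009 -0.0070 0 0 0.64; 0 -0.0028 -0.0009 -0.0070 0 0 0.64; 0 -0.0028 -0.0009 -0.0070 0 0 0.64"

```text
clock: 13.6
position: [0.5157, -0.0301, 0.0787]
tcp_rot: [[-0.949, 0.083, 0.304], [0.315, 0.246, 0.917], [0.001, 0.966, -0.259]]
force: [-0.5, 0.0, -2.8]
gripper_width: 0.0154
```

```bash
python3 pl.py 90 76 0.02 0.0055;python3 - <<'E'
from sim import *
print(manip.state()['position'],manip.state()['tcp_rot'])
p0,d0=snap('side','s8.png'); C=cloud('side',d0)
cv2.imwrite('pics/s8z.png',cv2.resize(p0[90:230,190:320,::-1],None,fx=4,fy=4,interpolation=cv2.INTER_CUBIC))
E
```

```text
clock 13.6 force [-0.518  0.014 -2.751] w 0.0154 q [ 63.658  91.445 -64.608  99.766  -4.373  33.177 112.335]
goal [ 0.514 -0.036  0.068] row: -0.0000 -0.0024 -0.0007  -0.0035 -0.0003 -0.0001
[ 0.516 -0.03   0.079] [[-0.949  0.083  0.304]
 [ 0.315  0.246  0.917]
 [ 0.001  0.966 -0.259]]
```

View pics/s8z.png

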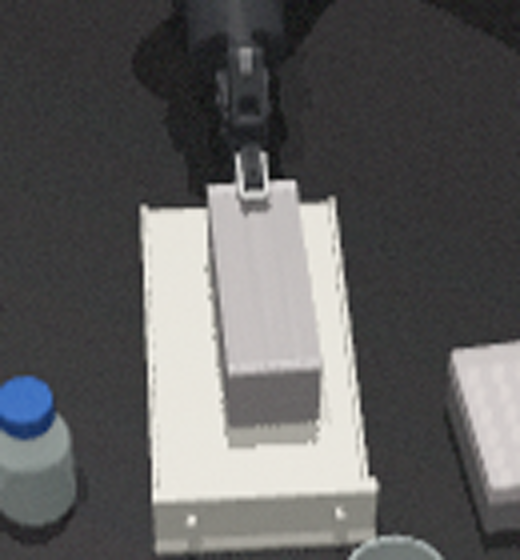

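>>> send_rows --steps "0 -0.0022 -0.0002 -0.0035 0 0 0.64; 0 -0.0022 -0.0002 -0.0035 0 0 0.64; 0 -0.0022 -0.0002 -0.0035 0 0 0.64; 0 -0.0022 -0.0002 -0.0035 0 0 0.64; 0 -0.0022 -0.0002 -0.0035 0 0 0.64"

```text
clock: 14.15
position: [0.5145, -0.0336, 0.0683]
tcp_rot: [[-0.949, 0.077, 0.306], [0.315, 0.23, 0.921], [0.001, 0.97, -0.242]]
force: [-0.6, -1.2, -1.3]
gripper_width: 0.0155
```

```bash
python3 - <<'E'
from sim import *
s=manip.state();print(s['position'],s['force'])
p0,d0=snap('side','s9.png'); C=cloud('side',d0)
cv2.imwrite('pics/s9z.png',cv2.resize(p0[90:230,190:320,::-1],None,fx=4,fy=4,interpolation=cv2.INTER_CUBIC))
p0,d0=snap('top','t9.png'); C=cloud('top',d0)
cv2.imwrite('pics/t9z.png',cv2.resize(p0[140:290,210:390,::-1],None,fx=4,fy=4,interpolation=cv2.INTER_CUBIC))
for a in np.arange(.05,.26,.02):
    q=np.array([.6019,.1805])-a*np.array([.344,.939])+.0135*np.array([-.939,.344])
    m=(np.hypot(C[...,0]-q[0],C[...,1]-q[1])<.012)
    print(round(a,2),np.median(C[m][:,2]))
E
```

```text
[ 0.515 -0.034  0.068] [-0.589 -1.242 -1.315]
0.05 0.005098125236930429
0.07 0.005518036923001013
0.09 0.06861139871705091
0.11 0.07017411742093804
0.13 0.0702033597956705
0.15 0.07011321131173753
0.17 0.07008596514005766
0.19 0.07015729164666301
0.21 0.07014204659622753
0.23 0.07276386388278822
0.25 0.0927372652083795
```

View pics/s9z.png

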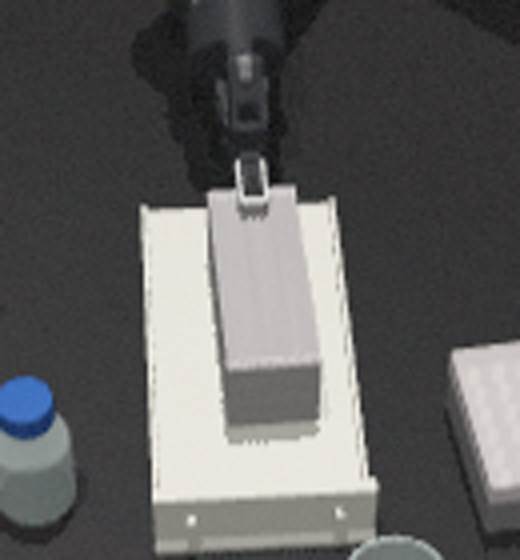

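View pics/t9z.png

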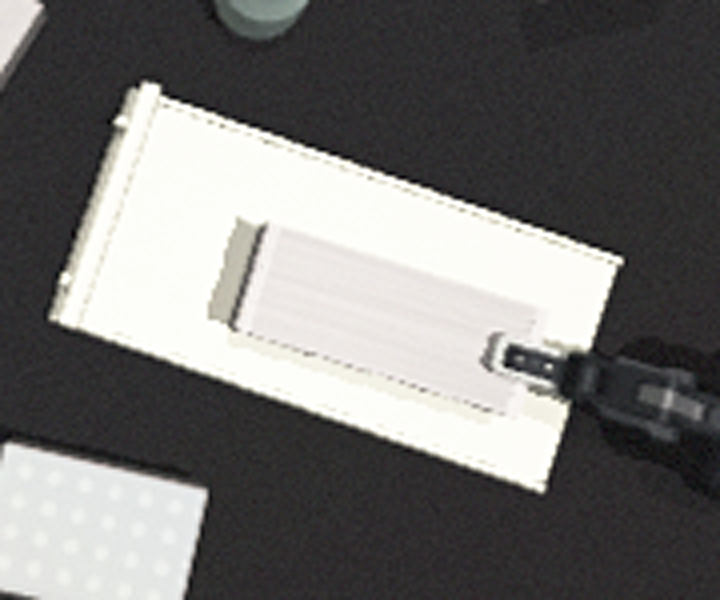

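The canister is flat: its top is a uniform 0.070 along its length, with the floor reading 0.005. Its mouth faces away from the stop, and its base is at x_t ≈ -0.085. Withdrawing the fingers horizontally.

>>> send_rows --steps "0 -0.0015 0.0003 0 0 0 0.6; 0 -0.0015 0.0003 0 0 0 0.55; 0 0 0 0 0 0 0.55; 0 -0.0012 -0.0048 0 0 0 0.55; 0 -0.0024 -0.0097 0 0 0 0.55"

```text
clock: 14.75
position: [0.5095, -0.048, 0.0656]
tcp_rot: [[-0.949, 0.077, 0.305], [0.315, 0.23, 0.921], [0.001, 0.97, -0.242]]
force: [0.8, -0.3, -0.3]
gripper_width: 0.0191
```

>>> send_rows --steps "0 -0.0024 -0.0097 0 0 0 0.55; 0 -0.0024 -0.0097 0 0 0 0.55; 0 -0.0024 -0.0097 0 0 0 0.55; 0 -0.0024 -0.0097 0 0 0 0.55; 0 0 0 0 0 0 0.55"

```text
clock: 15.25
position: [0.4971, -0.0873, 0.0654]
tcp_rot: [[-0.948, 0.078, 0.307], [0.317, 0.231, 0.92], [0.001, 0.97, -0.243]]
force: [0.0, -0.3, -0.7]
gripper_width: 0.0193
```

```bash
python3 - <<'E'
from sim import *
s=manip.state();print(s['position'],s['force'],s['joints'],s['tcp_rot'])
p0,d0=snap('side','s10.png')
cv2.imwrite('pics/s10z.png',cv2.resize(p0[80:230,190:320,::-1],None,fx=4,fy=4,interpolation=cv2.INTER_CUBIC))
p0,d0=snap('top','t10.png'); C=cloud('top',d0)
m=(abs(C[...,2]-.070)<.006)&(np.arange(384)[:,None]>180)&(np.arange(384)[:,None]<255)&(np.arange(512)[None]>258)&(np.arange(512)[None]<350)
n,l=cv2.connectedComponents(m.astype('uint8')); b=1+np.argmax([(l==i).sum() for i in range(1,n)])
cv2.imwrite('pics/t10z.png',cv2.resize(np.where((l==b)[...,None],[0,0,255],p0[...,::-1])[140:290,210:390].astype('uint8'),None,fx=4,fy=4))
r=cv2.minAreaRect(C[l==b][:,:2].astype('float32')); print(r,cv2.boxPoints(r))
# path sim
u=np.array([.344,.939,0]);u/=np.linalg.norm(u); v=np.array([-u[1],u[0],0]); O=np.array([.6019,.1805,0])
def tr(x,y,z): return O+x*u+y*v+z*zz
q=s['joints'].copy(); P0=s['position'];R0=s['tcp_rot']
R1=np.stack([v,u,-zz],1); R2=np.stack([u,-v,-zz],1)
from scipy.spatial.transform import Slerp
for (pa,Ra,pb,Rb) in [(P0,R0,tr(-.285,.0135,.13),R1),(tr(-.285,.0135,.13),R1,tr(-.285,.0135,.13),R2),(tr(-.285,.0135,.13),R2,tr(-.285,.0135,.02),R2),(tr(-.285,.0135,.02),R2,tr(-.17,.0135,.02),R2)]:
    sl=Slerp([0,1],Ro.from_matrix([Ra,Rb]))
    for t in np.linspace(0,1,10): q,e=step(q,pa+(pb-pa)*t,sl(t).as_matrix())
    print(pb,q,abs(e).max())
E
```

```text
[ 0.497 -0.087  0.065] [ 0.018 -0.279 -0.653] [ 68.512  92.531 -63.104  94.088  -3.004  43.039 114.006] [[-0.948  0.078  0.307]
 [ 0.317  0.231  0.92 ]
 [ 0.001  0.97  -0.243]]
((0.5338879823684692, 0.024273768067359924), (0.1705247312784195, 0.0649564191699028), 71.52335357666016) [[ 0.476 -0.046]
 [ 0.538 -0.067]
 [ 0.592  0.095]
 [ 0.53   0.115]]
[ 0.491 -0.082  0.13 ] [  9.425  43.524  -5.099 106.167   6.905  30.605  69.795] 2.220446049250313e-16
[ 0.491 -0.082  0.13 ] [ -3.808  44.676  19.859 106.321 -25.685  33.44   12.487] 1.6653345369377348e-16
[ 0.491 -0.082  0.02 ] [  1.205  55.826  11.012 109.235 -31.02   17.858  17.25 ] 3.885780586188048e-16
[0.531 0.026 0.02 ] [-13.542  57.411  16.039 102.709 -33.835  24.714   6.621] 2.220446049250313e-16
```

View pics/s10z.png

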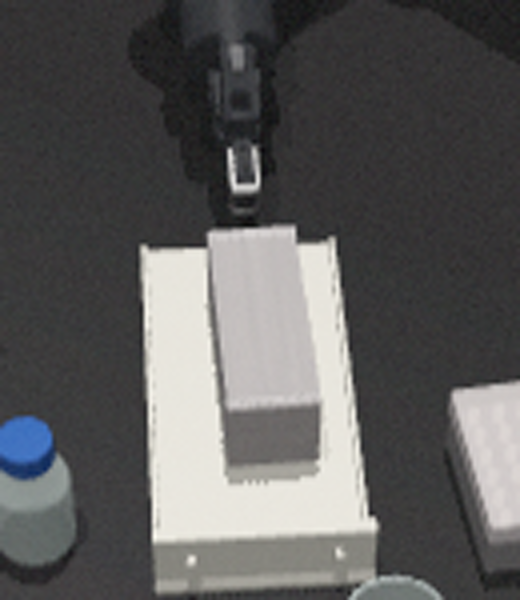

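View pics/t10z.png

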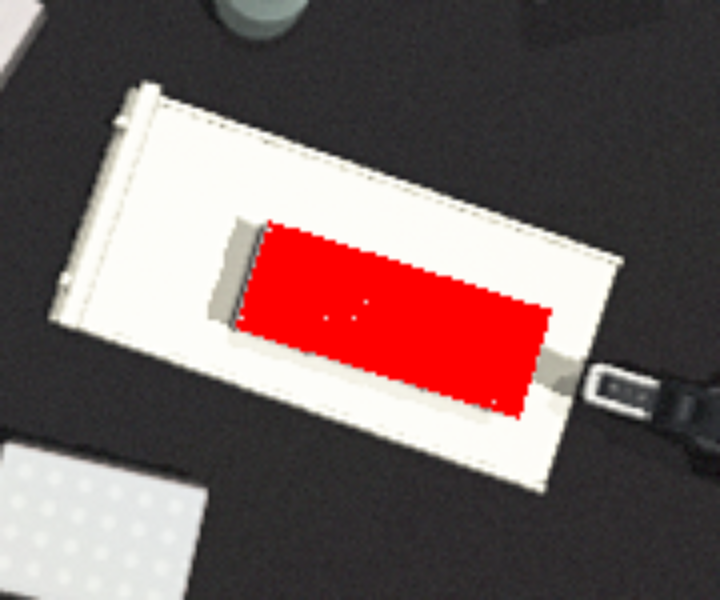

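>>> send_rows --steps "0 0.031 -0.008 0 0 0 0.4; 0 0.031 -0.008 0 0 0 0.2; 0 0 0 0.14 0 0 0; 0 0 0 0.14 0 0 -0.2; 0 0 0 0.14 0 0 -0.3"

```text
clock: 15.85
position: [0.497, -0.0864, 0.1299]
tcp_rot: [[-0.949, 0.196, 0.248], [0.316, 0.589, 0.744], [0.0, 0.784, -0.621]]
force: [0.5, 0.6, -0.4]
gripper_width: 0.0557
```

>>> send_rows --steps "0 0 0 0.14 0 0 -0.3; 0 0 0 0.14 0 0 -0.3; 0 0 0 0.14 0 0 -0.3; 0 0 0 0.14 0 0 -0.3; 0 0 0 0.14 0 0 -0.3"

```text
clock: 16.35
position: [0.4969, -0.0853, 0.1294]
tcp_rot: [[-0.95, 0.305, 0.073], [0.314, 0.922, 0.226], [0.002, 0.238, -0.971]]
force: [-0.0, 0.0, -1.2]
gripper_width: 0.0559
```

>>> send_rows --steps "0 0 0 0.14 0 0 -0.3; 0 0 0 0.06 0 0 -0.3; 0 0 0 0 0 0.14 -0.3; 0 0 0 0 0 0.14 -0.3; 0 0 0 0 0 0.14 -0.3"

```text
clock: 16.85
position: [0.496, -0.0848, 0.1272]
tcp_rot: [[-0.736, 0.676, 0.016], [0.676, 0.734, 0.072], [0.037, 0.064, -0.997]]
force: [-0.3, 0.3, 0.1]
gripper_width: 0.0552
```

>>> send_rows --steps "0 0 0 0 0 0.14 -0.3; 0 0 0 0 0 0.14 -0.3; 0 0 0 0 0 0.14 -0.3; 0 0 0 0 0 0.14 -0.3; 0 0 0 0 0 0 -0.3"

```text
clock: 17.35
position: [0.496, -0.085, 0.1271]
tcp_rot: [[-0.267, 0.964, 0.016], [0.961, 0.265, 0.072], [0.065, 0.034, -0.997]]
force: [1.1, -0.6, -0.1]
gripper_width: 0.0556
```

```bash
cat > goto.py <<'E'
from sim import *
import sys
u=np.array([.3439,.9390,0]);u/=np.linalg.norm(u); v=np.array([-u[1],u[0],0]); O=np.array([.6019,.1805,0])
def rep(x,y,z,ang=0.):
    a=np.radians(ang); uu=np.cos(a)*u+np.sin(a)*v; vv=np.array([-uu[1],uu[0],0])
    s=manip.state();R=s['tcp_rot']; R2=np.stack([uu,-vv,-zz],1); d=s['position']-O
    print('clock',s['clock'],'force',s['force'],'w',s['gripper_width'],'q',s['joints'])
    print('tray pos',d@u,d@v,d[2],'need shift(tool now)',R.T@(O+x*u+y*v+z*zz-s['position']),'rot',(Ro.from_matrix(R).inv()*Ro.from_matrix(R2)).as_rotvec())
if __name__=='__main__': rep(*[float(t) for t in sys.argv[1:]])
E
python3 goto.py -.285 .008 .13 1.65
```

```text
clock 17.35 force [ 1.102 -0.627 -0.128] w 0.05556748058972882 q [  7.357  43.908   2.396 107.118 -12.114  29.305  35.135]
tray pos -0.2856770640748071 0.008134818791395357 0.12714050550793635 need shift(tool now) [ 0.001  0.001 -0.003] rot [ 0.014 -0.074  0.592]
```

>>> send_rows --steps "0 0 0 0.004 -0.018 0.14 -0.12; 0 0 0 0.004 -0.018 0.14 -0.12; 0 0 0 0.004 -0.018 0.14 -0.12; 0 0 0 0.004 -0.018 0.14 -0.12; 0 0 0 0 0 0.03 -0.12"

```text
clock: 17.85
position: [0.4961, -0.0847, 0.127]
tcp_rot: [[0.311, 0.95, -0.001], [0.95, -0.311, 0.001], [0.001, -0.001, -1.0]]
force: [0.5, -0.5, 0.2]
gripper_width: 0.0478
```

```bash
python3 goto.py -.285 .0065 .02 1.6
```

```text
clock 17.85 force [ 0.459 -0.472  0.247] w 0.04782808532832867 q [ -2.664  45.093  16.126 107.142 -22.594  30.952  10.383]
tray pos -0.285405295364483 0.0081059788223104 0.127036567501204 need shift(tool now) [0.    0.002 0.107] rot [-0.001 -0.001  0.007]
```

>>> send_rows --steps "0 0 0.03 0 0 0.02 -0.12; 0 0 0.03 0 0 0.015 -0.12; 0 0 0.03 0 0 0 -0.12; 0 0 0.017 0 0 0 -0.12; 0 0 0 0 0 0 -0.12"

```text
clock: 18.35
position: [0.4951, -0.0854, 0.0186]
tcp_rot: [[0.342, 0.94, -0.003], [0.94, -0.342, 0.003], [0.002, -0.004, -1.0]]
force: [0.3, -0.2, 0.7]
gripper_width: 0.0478
```

```bash
python3 goto.py -.265 .008 .02 0; python3 - <<'E'
from sim import *
p0,d0=snap('side','s11.png')
cv2.imwrite('pics/s11z.png',cv2.resize(p0[80:230,190:320,::-1],None,fx=4,fy=4,interpolation=cv2.INTER_CUBIC))
E
```

```text
clock 18.35 force [ 0.268 -0.23   0.661] w 0.04775480831203808 q [  1.561  56.055   8.681 110.025 -27.369  16.133  12.892]
tray pos -0.2864309630012353 0.008807445933505973 0.018629277308449654 need shift(tool now) [ 0.021  0.001 -0.001] rot [-0.004 -0.002  0.002]
```

View pics/s11z.png

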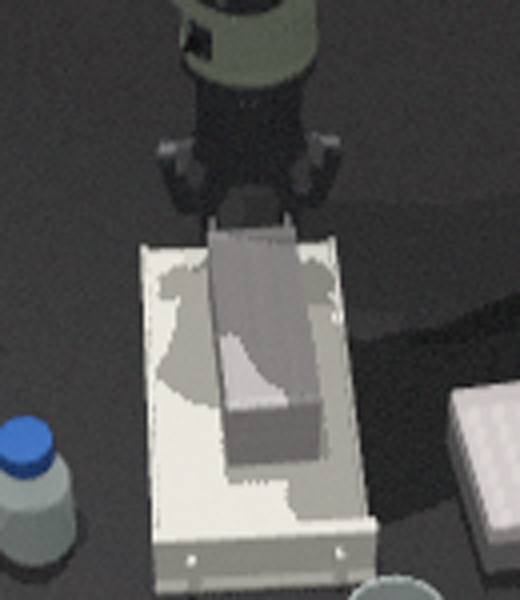

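Both fingers stand behind the side walls' rims (zoom px (210,225) and (290,225)). Pushing along the tray.

>>> send_rows --steps "0.006 0 0 0 0 0 -0.12; 0.006 0 0 0 0 0 -0.12; 0.005 0 0 0 0 0 -0.12; 0.005 0 0 0 0 0 -0.12; 0.005 0 0 0 0 0 -0.12"

```text
clock: 18.9
position: [0.5057, -0.06, 0.0206]
tcp_rot: [[0.346, 0.938, 0.0], [0.938, -0.346, 0.001], [0.001, -0.0, -1.0]]
force: [-1.5, -2.6, 0.9]
gripper_width: 0.0477
```

>>> send_rows --steps "0.005 0 0 0 0 0 -0.12; 0.005 0 0 0 0 0 -0.12; 0.005 0 0 0 0 0 -0.12; 0.005 0 0 0 0 0 -0.12; 0.005 0 0 0 0 0 -0.12"

```text
clock: 19.4
position: [0.5144, -0.0365, 0.0204]
tcp_rot: [[0.347, 0.938, 0.0], [0.938, -0.347, 0.001], [0.001, -0.0, -1.0]]
force: [-1.2, -3.6, 2.5]
gripper_width: 0.0481
```

```bash
cat > chk.py <<'E'
from sim import *
from goto import u,v,O,rep
import sys
n=sys.argv[1]
rep(-.181,.008,.018,0)
p0,d0=snap('side','s'+n+'.png')
cv2.imwrite('pics/s'+n+'z.png',cv2.resize(p0[80:230,190:320,::-1],None,fx=4,fy=4,interpolation=cv2.INTER_CUBIC))
p1,d1=snap('top','t'+n+'.png')
cv2.imwrite('pics/t'+n+'z.png',cv2.resize(p1[140:290,210:390,::-1],None,fx=4,fy=4,interpolation=cv2.INTER_CUBIC))
C=cloud('top',d1).reshape(-1,3); d=C-O; X=d@u;Y=d@v
m=(abs(C[:,2]-.070)<.005)&(X>-.3)&(X<-.002+.02)&(abs(Y)<.07)
if m.sum()>50:
    r=cv2.minAreaRect(np.stack([X[m],Y[m]],1).astype('float32')); print(m.sum(),'tray-frame rect',r); print(cv2.boxPoints(r))
E
python3 chk.py 12
```

```text
clock 19.4 force [-1.212 -3.623  2.544] w 0.04805330143964326 q [ -5.158  56.456  10.72  107.552 -29.165  18.69    8.402]
tray pos -0.23385729321310836 0.007555836268313583 0.020373481745162545 need shift(tool now) [ 0.053 -0.001  0.002] rot [-0.    -0.001 -0.003]
2061 tray-frame rect ((-0.13835711777210236, 0.0011285766959190369), (0.17643721401691437, 0.09748595952987671), 0.11995819211006165)
[[-0.227  0.05 ]
 [-0.226 -0.048]
 [-0.05  -0.047]
 [-0.05   0.05 ]]
```

View pics/s12z.png

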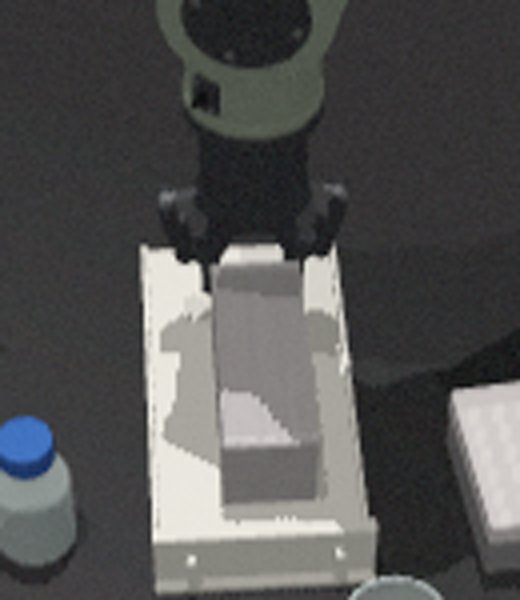

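>>> send_rows --steps "0.005 0 0 0 0 0 -0.12; 0.005 0 0 0 0 0 -0.12; 0.005 0 0 0 0 0 -0.12; 0.005 0 0 0 0 0 -0.12; 0.005 0 0 0 0 0 -0.12"

```text
clock: 20.0
position: [0.523, -0.0129, 0.0204]
tcp_rot: [[0.346, 0.938, -0.0], [0.938, -0.346, 0.001], [0.001, -0.0, -1.0]]
force: [-1.0, -1.9, -1.1]
gripper_width: 0.0481
```

>>> send_rows --steps "0.005 0 0 0 0 0 -0.12; 0.005 0 0 0 0 0 -0.12; 0.004 0 0 0 0 0 -0.12; 0.004 0 0 0 0 0 -0.12; 0.003 0 0 0 0 0 -0.12"

```text
clock: 20.5
position: [0.5303, 0.0066, 0.0204]
tcp_rot: [[0.346, 0.938, 0.0], [0.938, -0.346, 0.001], [0.001, -0.0, -1.0]]
force: [-0.9, -1.6, -0.3]
gripper_width: 0.0481
```

```bash
python3 chk.py 13
```

```text
clock 20.5 force [-0.911 -1.605 -0.27 ] w 0.04807386486057856 q [-10.775  57.199  12.681 104.571 -30.298  21.598   4.425]
tray pos -0.18787967832933664 0.007463706102567324 0.02042015962228383 need shift(tool now) [ 0.007 -0.001  0.002] rot [-0.    -0.001 -0.003]
1978 tray-frame rect ((-0.0863204300403595, 0.008014772087335587), (0.06520215421915054, 0.1631578654050827), 89.89582061767578)
[[-0.168 -0.024]
 [-0.005 -0.025]
 [-0.005  0.04 ]
 [-0.168  0.041]]
```

View pics/s13z.png

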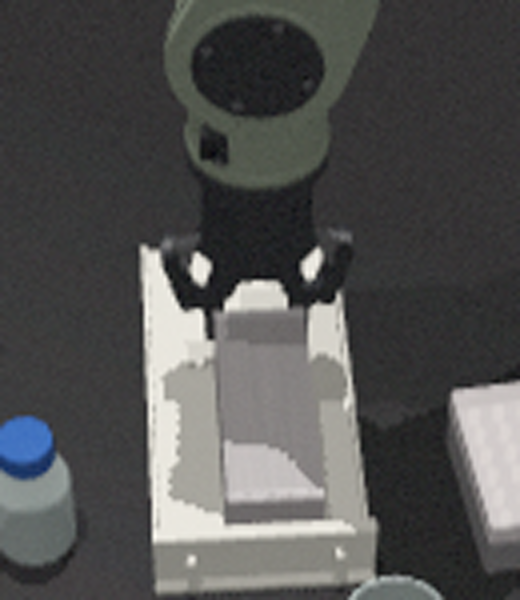

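Square to the tray, with about 5 mm left to go. Now small steps while I watch the force.

>>> send_rows --steps "0.001 0 0 0 0 0 -0.12; 0.001 0 0 0 0 0 -0.12; 0.001 0 0 0 0 0 -0.12; 0.001 0 0 0 0 0 -0.12; 0 0 0 0 0 0 -0.12"

```text
clock: 21.1
position: [0.5316, 0.0101, 0.0205]
tcp_rot: [[0.346, 0.938, 0.0], [0.938, -0.346, 0.001], [0.001, -0.0, -1.0]]
force: [-0.7, -1.4, -1.1]
gripper_width: 0.0482
```

>>> send_rows --steps "0.001 0 0 0 0 0 -0.12; 0.0005 0 0 0 0 0 -0.12; 0.0005 0 0 0 0 0 -0.12; 0 0 0 0 0 0 -0.12; 0 0 0 0 0 0 -0.12"

```text
clock: 21.6
position: [0.5322, 0.0117, 0.0205]
tcp_rot: [[0.347, 0.938, -0.0], [0.938, -0.347, 0.001], [0.001, -0.0, -1.0]]
force: [-1.7, -5.0, 1.6]
gripper_width: 0.0483
```

>>> send_rows --steps "0.0005 0 0 0 0 0 -0.12; 0.0005 0 0 0 0 0 -0.12; 0 0 0 0 0 0 -0.12; 0 0 0 0 0 0 -0.12; 0 0 0 0 0 0 -0.12"

```text
clock: 22.1
position: [0.5323, 0.0118, 0.0205]
tcp_rot: [[0.347, 0.938, -0.0], [0.938, -0.347, -0.0], [-0.0, -0.0, -1.0]]
force: [-3.5, -10.3, 1.8]
gripper_width: 0.0476
```

```bash
python3 chk.py 14
```

```text
clock 22.1 force [ -3.492 -10.272   1.785] w 0.047610706707811916 q [-11.533  57.327  13.063 104.112 -30.401  22.071   3.823]
tray pos -0.18239991009846135 0.007353077614740984 0.020461560882917274 need shift(tool now) [ 0.001 -0.001  0.002] rot [-0.     0.    -0.004]
1953 tray-frame rect ((-0.08023560047149658, 0.007969425991177559), (0.06500663608312607, 0.1608724147081375), 89.83960723876953)
[[-0.161 -0.024]
 [ 0.    -0.025]
 [ 0.     0.04 ]
 [-0.161  0.041]]
```

View pics/t14z.png

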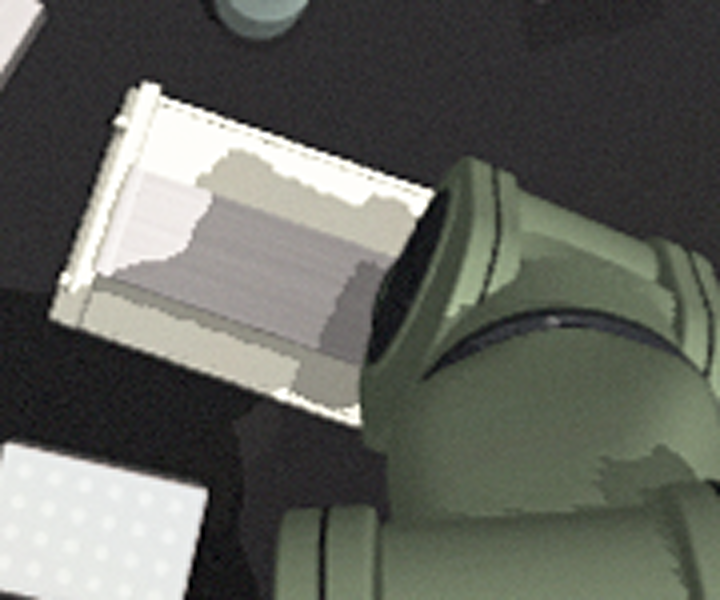

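The force rose to 10 N with no further motion, so the base is against the stop (rect front edge x_t = 0.000, square). Backing off straight, then up.

>>> send_rows --steps "-0.002 0 0 0 0 0 -0.12; -0.006 0 0 0 0 0 -0.12; -0.01 0 0 0 0 0 -0.12; -0.01 0 0 0 0 0 -0.12; -0.01 0 0 0 0 0 -0.12"

```text
clock: 22.7
position: [0.5191, -0.0239, 0.0204]
tcp_rot: [[0.347, 0.938, 0.0], [0.938, -0.347, 0.001], [0.001, -0.0, -1.0]]
force: [0.4, 0.7, 0.6]
gripper_width: 0.0475
```

>>> send_rows --steps "-0.015 0 0 0 0 0 -0.12; -0.015 0 -0.02 0 0 0 -0.12; -0.02 0 -0.04 0 0 0 -0.12; -0.03 0 -0.04 0 0 0 -0.12; -0.02 0 -0.04 0 0 0 -0.12"

```text
clock: 23.2
position: [0.4834, -0.1192, 0.1619]
tcp_rot: [[0.348, 0.937, -0.0], [0.937, -0.348, 0.001], [0.0, -0.001, -1.0]]
force: [1.1, 1.5, 0.3]
gripper_width: 0.0478
```

>>> send_rows --steps "-0.03 0 -0.04 0 0 0 -0.12; -0.03 0 -0.03 0 0 0 -0.12; -0.03 0 0 0 0 0 -0.12; 0 0 0 0 0 0 -0.12; 0 0 0 0 0 0 -0.12"

```text
clock: 23.7
position: [0.4531, -0.2017, 0.2301]
tcp_rot: [[0.348, 0.938, -0.0], [0.938, -0.348, 0.002], [0.001, -0.001, -1.0]]
force: [0.7, 0.9, -0.3]
gripper_width: 0.0478
```

```bash
python3 chk.py 15; python3 - <<'E'
from sim import *
for n in ['cover','reagent_bottle','tip_box','beaker']:
    print(n,[(round(x['score'],2),np.round(x['centre'])) for x in pinpoint(n,'top')])
E
```

```text
clock 23.7 force [ 0.696  0.861 -0.28 ] w 0.047818653507865745 q [  8.599  35.591  20.979 101.651 -16.977  45.913  17.565]
tray pos -0.41004431723151585 0.008258399800955678 0.23006213363265937 need shift(tool now) [ 0.229 -0.001  0.212] rot [-0.001 -0.001 -0.004]
2095 tray-frame rect ((-0.08501670509576797, 0.007877012714743614), (0.06516347825527191, 0.1704617440700531), 89.76447296142578)
[[-0.17  -0.024]
 [ 0.    -0.025]
 [ 0.     0.04 ]
 [-0.17   0.041]]
cover [(0.74, array([150., 202.]))]
reagent_bottle [(0.6, array([136., 275.]))]
tip_box [(0.93, array([270., 235.])), (0.57, array([218., 307.]))]
beaker [(0.95, array([202., 187.]))]
```

View pics/t15.png

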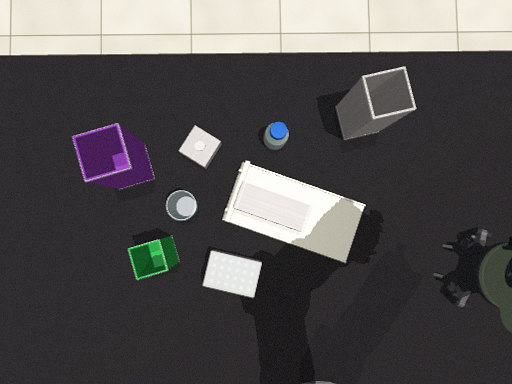

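View pics/s15z.png

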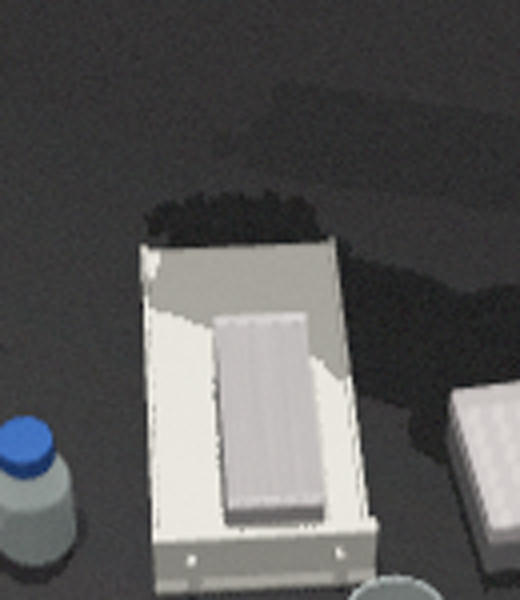

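The canister lies square with its base at the stop (top view, px ~(240,190)). The bystanders are where they were, and the arm is clear. Handing in.

```bash
python3 -c "
from plant import manip
print(manip.close_job())"
```

```text
the job is handed in; nothing more can be done
None
```

The canister is lying on its side in the tray with its base against the stop and its mouth facing away. I handed the job in at about 24 s of the 67 s allowed.

**How it went:** I placed one finger outside and one inside the back wall, leaving a gap so they never squeezed it. I tipped it over its front edge and lowered it on the inner finger, with about 1–3 N on the tool. After withdrawing the fingers I pushed both side rims along the tray until the push force rose to about 10 N with no further movement.

**Last checks, after backing off:**
- **Position:** the depth picture shows the base edge at the stop face (0.000 m, good to about 2 mm) and the mouth end 170 mm away.
- **Alignment:** it is square to the tray within about 0.3°. Its top was level along its whole length when it was set down.
- **Flushness:** the cameras cannot see the contact itself behind the stop, so this rests on the measured position and the force rise.
- **Bystanders:** all four show at the same place in the top picture within about 3 pixels, and the look-alikes look unmoved.
- **Arm:** it is clear of everything.

No final check failed or disagreed. Along the way, a few turning rows stopped short and left the tool about 4° off vertical, which I corrected before the push.

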